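Load the shaker and clip its guard shut

TASK

Load the bench shaker: fold its front guard fully down, lower every round-bulbed flask that stands on the bench gently into a well of its own, upright and right down on the well's floor, without knocking or dropping it, then fold the guard back up until it is fully shut. Then squeeze the spring clip open, take it off its stand and let it close over the top edge of the guard and the steel keeper tab behind it together, in the middle of the tab, so that the guard is held shut. Leave everything else on the bench where it is.

Things in the scene. Friction and masses are not known exactly. Their poses are not given: they have to be found in the camera images.
- shaker: white bench shaker, fixed. Origin under its base, z up; its front (guard side) faces its own -x, roughly world +y. Base 230 mm wide along y, from x = -105 to 130 mm, 40 mm high, with four grey cups 83 mm across outside on it, rims 110 mm above the bench. The narrow grey control box along its back (+x) is 100 mm high.
- well0 (a point): centre of the inner floor of one of the shaker's four deep round wells (any flask fits any well, one per well): 73 mm across inside, 65 mm from this floor up to the rim. Wells are 86 mm apart, centre to centre.
- well1 (a point): centre of the inner floor of one of the shaker's four deep round wells (any flask fits any well, one per well): 73 mm across inside, 65 mm from this floor up to the rim. Wells are 86 mm apart, centre to centre.
- well2 (a point): centre of the inner floor of one of the shaker's four deep round wells (any flask fits any well, one per well): 73 mm across inside, 65 mm from this floor up to the rim. Wells are 86 mm apart, centre to centre.
- well3 (a point): centre of the inner floor of one of the shaker's four deep round wells (any flask fits any well, one per well): 73 mm across inside, 65 mm from this floor up to the rim. Wells are 86 mm apart, centre to centre.
- guard (a joint): the shaker's folding front guard: a grey panel 230 mm wide, 6 mm thick, hinged along its bottom edge. 0 = upright and shut, growing to 1.45 rad = folded fully down in front of the shaker. The hinge is stiff (about 0.4 N m, 2 to 5 N at the handle): the guard stays where it is left. The panel's top edge is 125 mm above the hinge line.
- guard_hinge (a point): mid-point of the guard's hinge line, 40 mm above the bench; it turns with the guard: its y axis lies along the hinge line (parallel to the shaker's y), its z axis points from the hinge up the panel, its x axis to the panel's inner side. With the guard open by angle a, z leans by a towards the shaker's -x.
- guard_handle (a point): middle of the guard's handle: a straight round steel bar 12 mm thick, 85 mm long, parallel to the hinge line and 162 mm from it, on end legs that leave a free gap of 31 mm between bar and panel edge; 47.5 mm from the guard's middle towards the shaker's -y. Axes as guard_hinge. Pinched from above, square to the hinge line, it can turn between downward fingers along the whole arc.
- keeper: steel keeper tab, fixed to the shaker: an upright plate 44 mm wide, 6 mm thick, standing 1.5 mm behind the shut guard, its top level with the guard's top edge (165 mm above the bench). Origin at the centre of its foot, axes as the shaker's. It is 60 mm from the shaker's middle towards its +y.
- keeper_top (a point): where the clip belongs: the middle of the top edge of shut guard and keeper together (13.5 mm thick in all along this point's x), 165 mm above the bench; axes as the shaker's.
- clip_stand: clip stand, fixed: steel base 70 x 80 x 12 mm with an upright plate 6 mm thick (along its x) and 60 mm wide (along its y), top edge 95 mm above the bench. Origin under its base, z up. The clip sits on its top edge at the start.
- clip: black spring clip, 110 mm tall, 26 mm wide, 80 g. Origin on its pivot pin, z towards the handles (up), y along the pin; it opens and is squeezed along x. Jaw pads reach 22 to 50 mm below the pin, biting with the tips; handles are flat plates from 10 to 57 mm above it. On the stand the plate's edge is 20 mm below the pin. On an edge, let it go with the pin 12 to 20 mm above it; it may ride up 8 mm.
- clip_grip (a point): between the clip's two handles, 45 mm above the pin: squeeze here along the clip's x. The handles measure 61 mm over their tips on the stand and 26 mm, flat and parallel, fully squeezed against a stop (12 N needed; use 40 N or more to carry it). Fully squeezed, the jaws gape 29 mm at 30 mm below the pin and 36 mm at their tips.
- clip_jaw (a joint): how far each jaw of the clip has turned (both alike): 0 on the 6 mm plate of the stand, about 0.07 to 0.09 rad when closed on guard and keeper together, 0.32 fully squeezed, -0.06 closed on nothing.
- flask0: round-bulbed amber glass flask with a flat foot 54 mm across, 132 mm tall, bottom-heavy, standing on the bench. May be absent. Origin at the centre of its underside, z up its axis. Bulb 64 mm across at its widest (29 mm up), narrowing from 50 mm up to a straight neck 26 mm across from 64 to 126 mm up, then a lip 32 mm across to the top. 100 to 200 g. Grip it by the neck, about 100 mm up.
- flask1: round-bulbed amber glass flask with a flat foot 54 mm across, 132 mm tall, bottom-heavy, standing on the bench. May be absent. Origin at the centre of its underside, z up its axis. Bulb 64 mm across at its widest (29 mm up), narrowing from 50 mm up to a straight neck 26 mm across from 64 to 126 mm up, then a lip 32 mm across to the top. 100 to 200 g. Grip it by the neck, about 100 mm up.
- flask2: round-bulbed amber glass flask with a flat foot 54 mm across, 132 mm tall, bottom-heavy, standing on the bench. May be absent. Origin at the centre of its underside, z up its axis. Bulb 64 mm across at its widest (29 mm up), narrowing from 50 mm up to a straight neck 26 mm across from 64 to 126 mm up, then a lip 32 mm across to the top. 100 to 200 g. Grip it by the neck, about 100 mm up.
- flask3: round-bulbed amber glass flask with a flat foot 54 mm across, 132 mm tall, bottom-heavy, standing on the bench. May be absent. Origin at the centre of its underside, z up its axis. Bulb 64 mm across at its widest (29 mm up), narrowing from 50 mm up to a straight neck 26 mm across from 64 to 126 mm up, then a lip 32 mm across to the top. 100 to 200 g. Grip it by the neck, about 100 mm up.
- conical: bystander: amber conical (straight-sided, wide-footed) flask 68 mm across, 93 mm tall, among the round flasks; stays where it is. Origin at its underside.
- beaker: bystander: white cup 64 mm across, 75 mm tall. Origin at its underside.
- jar: bystander: amber jar with white cap, 60 mm across, 70 mm tall. Origin at its underside.
- weight: bystander: brass knobbed weight 48 mm across, 64 mm tall. Origin at its underside.
- timer: bystander: white timer 70 x 50 x 26 mm lying on the bench. Origin at its underside.
Things that resemble listed ones, but are neither listed nor needed, are in the scene too. There is more than one size of the clip; the job needs the smaller. What is shaped like the flask3 but pink is not meant.

How it is judged:
On the way, in this order (a step that is already met when the one before it is completed fails the run):
1. the guard is folded down (value of joint guard above 1.3 rad), for 0.2 s.
2. with the guard down, every round flask present stands upright on the floor of a well (value of joint guard above 1.2 rad and ((horizontal distance between flask0 and well0 below 0.015 m and z of flask0 in the frame of well0 below 0.008 m) or (horizontal distance between flask0 and well1 below 0.015 m and z of flask0 in the frame of well1 below 0.008 m) or (horizontal distance between flask0 and well2 below 0.015 m and z of flask0 in the frame of well2 below 0.008 m) or (horizontal distance between flask0 and well3 below 0.015 m and z of flask0 in the frame of well3 below 0.008 m)) and angle between each of flask0, flask1, flask2, flask3's own z axis and vertical below 0.2 rad and ((horizontal distance between flask1 and well0 below 0.015 m and z of flask1 in the frame of well0 below 0.008 m) or (horizontal distance between flask1 and well1 below 0.015 m and z of flask1 in the frame of well1 below 0.008 m) or (horizontal distance between flask1 and well2 below 0.015 m and z of flask1 in the frame of well2 below 0.008 m) or (horizontal distance between flask1 and well3 below 0.015 m and z of flask1 in the frame of well3 below 0.008 m)) and ((horizontal distance between flask2 and well0 below 0.015 m and z of flask2 in the frame of well0 below 0.008 m) or (horizontal distance between flask2 and well1 below 0.015 m and z of flask2 in the frame of well1 below 0.008 m) or (horizontal distance between flask2 and well2 below 0.015 m and z of flask2 in the frame of well2 below 0.008 m) or (horizontal distance between flask2 and well3 below 0.015 m and z of flask2 in the frame of well3 below 0.008 m)) and ((horizontal distance between flask3 and well0 below 0.015 m and z of flask3 in the frame of well0 below 0.008 m) or (horizontal distance between flask3 and well1 below 0.015 m and z of flask3 in the frame of well1 below 0.008 m) or (horizontal distance between flask3 and well2 below 0.015 m and z of flask3 in the frame of well2 below 0.008 m) or (horizontal distance between flask3 and well3 below 0.015 m and z of flask3 in the frame of well3 below 0.008 m)) and linear speed of each of flask0, flask1, flask2, flask3 below 0.03 m/s), for 0.3 s.
3. the guard is folded up and shut, the flasks still in their wells (value of joint guard below 0.06 rad and ((horizontal distance between flask0 and well0 below 0.015 m and z of flask0 in the frame of well0 below 0.008 m) or (horizontal distance between flask0 and well1 below 0.015 m and z of flask0 in the frame of well1 below 0.008 m) or (horizontal distance between flask0 and well2 below 0.015 m and z of flask0 in the frame of well2 below 0.008 m) or (horizontal distance between flask0 and well3 below 0.015 m and z of flask0 in the frame of well3 below 0.008 m)) and angle between each of flask0, flask1, flask2, flask3's own z axis and vertical below 0.2 rad and ((horizontal distance between flask1 and well0 below 0.015 m and z of flask1 in the frame of well0 below 0.008 m) or (horizontal distance between flask1 and well1 below 0.015 m and z of flask1 in the frame of well1 below 0.008 m) or (horizontal distance between flask1 and well2 below 0.015 m and z of flask1 in the frame of well2 below 0.008 m) or (horizontal distance between flask1 and well3 below 0.015 m and z of flask1 in the frame of well3 below 0.008 m)) and ((horizontal distance between flask2 and well0 below 0.015 m and z of flask2 in the frame of well0 below 0.008 m) or (horizontal distance between flask2 and well1 below 0.015 m and z of flask2 in the frame of well1 below 0.008 m) or (horizontal distance between flask2 and well2 below 0.015 m and z of flask2 in the frame of well2 below 0.008 m) or (horizontal distance between flask2 and well3 below 0.015 m and z of flask2 in the frame of well3 below 0.008 m)) and ((horizontal distance between flask3 and well0 below 0.015 m and z of flask3 in the frame of well0 below 0.008 m) or (horizontal distance between flask3 and well1 below 0.015 m and z of flask3 in the frame of well1 below 0.008 m) or (horizontal distance between flask3 and well2 below 0.015 m and z of flask3 in the frame of well2 below 0.008 m) or (horizontal distance between flask3 and well3 below 0.015 m and z of flask3 in the frame of well3 below 0.008 m))), for 0.2 s.
4. the clip has closed over guard and keeper (value of joint guard below 0.06 rad and x of clip in the frame of keeper_top between -0.01 and 0.01 m and y of clip in the frame of keeper_top between -0.02 and 0.02 m and z of clip in the frame of keeper_top between 0 and 0.04 m and value of joint clip_jaw between 0.045 and 0.16 rad and contact force between clip and keeper above 1 N and angle between clip's own z axis and vertical below 0.35 rad and linear speed of clip below 0.02 m/s), for 0.2 s.
At the end, for the whole second after the job is handed in: Round flasks stand at rest in wells (15 mm of centre, foot within 8 mm of floor, tilt < 0.2 rad); guard < 0.06 rad; clip at rest on guard and keeper: pin within 20 mm along and 10 mm across the edge, < 40 mm above it, jaw 0.045-0.16 rad, > 1 N on keeper, tilt < 0.35 rad (all of step 4 and ((horizontal distance between flask0 and well0 below 0.015 m and z of flask0 in the frame of well0 below 0.008 m) or (horizontal distance between flask0 and well1 below 0.015 m and z of flask0 in the frame of well1 below 0.008 m) or (horizontal distance between flask0 and well2 below 0.015 m and z of flask0 in the frame of well2 below 0.008 m) or (horizontal distance between flask0 and well3 below 0.015 m and z of flask0 in the frame of well3 below 0.008 m)) and angle between each of flask0, flask1, flask2, flask3's own z axis and vertical below 0.2 rad and ((horizontal distance between flask1 and well0 below 0.015 m and z of flask1 in the frame of well0 below 0.008 m) or (horizontal distance between flask1 and well1 below 0.015 m and z of flask1 in the frame of well1 below 0.008 m) or (horizontal distance between flask1 and well2 below 0.015 m and z of flask1 in the frame of well2 below 0.008 m) or (horizontal distance between flask1 and well3 below 0.015 m and z of flask1 in the frame of well3 below 0.008 m)) and ((horizontal distance between flask2 and well0 below 0.015 m and z of flask2 in the frame of well0 below 0.008 m) or (horizontal distance between flask2 and well1 below 0.015 m and z of flask2 in the frame of well1 below 0.008 m) or (horizontal distance between flask2 and well2 below 0.015 m and z of flask2 in the frame of well2 below 0.008 m) or (horizontal distance between flask2 and well3 below 0.015 m and z of flask2 in the frame of well3 below 0.008 m)) and ((horizontal distance between flask3 and well0 below 0.015 m and z of flask3 in the frame of well0 below 0.008 m) or (horizontal distance between flask3 and well1 below 0.015 m and z of flask3 in the frame of well1 below 0.008 m) or (horizontal distance between flask3 and well2 below 0.015 m and z of flask3 in the frame of well2 below 0.008 m) or (horizontal distance between flask3 and well3 below 0.015 m and z of flask3 in the frame of well3 below 0.008 m)) and linear speed of each of flask0, flask1, flask2, flask3 below 0.03 m/s); the robot touches nothing.
It fails at once if a flask is knocked or pressed against the shaker with more than 35 N (contact force between any of flask0, flask1, flask2, flask3 and shaker above 35 N).
It fails at once if a flask falls or is driven down in a well (over 0.45 m/s when 5 to 40 mm above its floor) ((horizontal distance between flask0 and well0 below 0.03 m and z of flask0 in the frame of well0 between 0.005 and 0.04 m and linear speed of flask0 above 0.45 m/s) or (horizontal distance between flask0 and well1 below 0.03 m and z of flask0 in the frame of well1 between 0.005 and 0.04 m and linear speed of flask0 above 0.45 m/s) or (horizontal distance between flask0 and well2 below 0.03 m and z of flask0 in the frame of well2 between 0.005 and 0.04 m and linear speed of flask0 above 0.45 m/s) or (horizontal distance between flask0 and well3 below 0.03 m and z of flask0 in the frame of well3 between 0.005 and 0.04 m and linear speed of flask0 above 0.45 m/s) or (horizontal distance between flask1 and well0 below 0.03 m and z of flask1 in the frame of well0 between 0.005 and 0.04 m and linear speed of flask1 above 0.45 m/s) or (horizontal distance between flask1 and well1 below 0.03 m and z of flask1 in the frame of well1 between 0.005 and 0.04 m and linear speed of flask1 above 0.45 m/s) or (horizontal distance between flask1 and well2 below 0.03 m and z of flask1 in the frame of well2 between 0.005 and 0.04 m and linear speed of flask1 above 0.45 m/s) or (horizontal distance between flask1 and well3 below 0.03 m and z of flask1 in the frame of well3 between 0.005 and 0.04 m and linear speed of flask1 above 0.45 m/s) or (horizontal distance between flask2 and well0 below 0.03 m and z of flask2 in the frame of well0 between 0.005 and 0.04 m and linear speed of flask2 above 0.45 m/s) or (horizontal distance between flask2 and well1 below 0.03 m and z of flask2 in the frame of well1 between 0.005 and 0.04 m and linear speed of flask2 above 0.45 m/s) or (horizontal distance between flask2 and well2 below 0.03 m and z of flask2 in the frame of well2 between 0.005 and 0.04 m and linear speed of flask2 above 0.45 m/s) or (horizontal distance between flask2 and well3 below 0.03 m and z of flask2 in the frame of well3 between 0.005 and 0.04 m and linear speed of flask2 above 0.45 m/s) or (horizontal distance between flask3 and well0 below 0.03 m and z of flask3 in the frame of well0 between 0.005 and 0.04 m and linear speed of flask3 above 0.45 m/s) or (horizontal distance between flask3 and well1 below 0.03 m and z of flask3 in the frame of well1 between 0.005 and 0.04 m and linear speed of flask3 above 0.45 m/s) or (horizontal distance between flask3 and well2 below 0.03 m and z of flask3 in the frame of well2 between 0.005 and 0.04 m and linear speed of flask3 above 0.45 m/s) or (horizontal distance between flask3 and well3 below 0.03 m and z of flask3 in the frame of well3 between 0.005 and 0.04 m and linear speed of flask3 above 0.45 m/s)).
It fails at once if a bystander is shoved more than 50 mm from its place (distance of any of conical, beaker, jar, weight, timer from where it was at the start of the episode above 0.05 m).
Of flask0, flask1, flask2, flask3 only 2 to 4 are there at a start; the rules pass over those that are not, and their reading is None.
At some moment in a run one of flask0, flask1, flask2, flask3 may be knocked a few centimetres aside while the robot is not near it.
It also fails if it takes over 210 s, if anything falls off the work surface, if the arm or the gripper's body presses on something with over 40 N, if the wrist force passes 120 N, or if a joint passes its speed limit or range.

ROBOT

A 6-joint arm with a two-finger parallel gripper is mounted at the origin on the work surface. World frame = base frame: x ahead of the robot, y to its left, z up, the work surface at z = 0. Lengths are in m, angles in rad, forces in N, time in s.
With the tool pointing down it reaches from about 0.25 to 0.775 m from the base axis. Payload 4 kg.
Tool frame: the origin (TCP) lies at the very end of the fingers, on their centre line; the grasp point (between the pads) lies 19 mm behind it; z points along the fingers, y is the direction in which the jaws open and shut (so a half turn about z gives the same grasp; the last joint's range is limited). The gripper opens to 94 mm and grips with 3 to 60 N. Pads are 16 mm wide; open, the fingers measure 119 mm over their backs; the gripper's body (75 mm by 177 mm) begins 78 mm behind the grasp point.
Start: joints at [-1.364, 0.087, 1.371, -0, 1.684, -0.103], TCP at [0.168, -0.524, 0.206] pointing down, gripper open.
Joint ranges: [-3.1, 3.1], [-0.76, 2.03], [0.27, 2.55], [-1.08, 4.22], [0.17, 2.65], [-2.57, 2.57]. Speed limits (rad/s): [2.79, 2.79, 3.14, 3.14, 3.14, 3.14].

INTERFACE

Orientations are given as [roll, pitch, yaw] about the fixed x, y, z axes, in that order (R = Rz(yaw) Ry(pitch) Rx(roll)).
In Python, from bench import robot, snapshot, models gives the robot as it stands.
- The arm moves only by the tool arm_command, never from a script. Its argument "commands" is text: rows parted by semicolons, each of 7 numbers parted by spaces: the shift along the tool's x, y, z in mm, then the turn, a rotation vector about the tool's x, y, z in degrees, then the opening, from 0 (shut) to 1 (fully open). In form: tx ty tz rx ry rz hand; .... A call has 1 to 12 rows; each row shifts and turns the pose as measured when the row begins, along the tool's axes as they then stand; what a row does not reach is not made up. A row lasts 1/8 s, in which the tool goes at most 62.5 mm and 10.7 degrees, less where a joint would pass 70% of its speed; a pose out of reach is approached as far as the arm can. A call is refused whole if a number of a shift passes 62.5 or a number of a turn 10.7, either way. A call with a gripper value outside its range is refused whole. The fingers move at their own pace and stop on an object; the grip force is fixed at half the most. Time passes only in rows, so rows that do not move let the fingers close. It gives the time, the measured TCP pose, the force and the opening at its end, in the units of the state.
- robot.get_obs(): the state, without advancing time (a new reading comes with each control period).
- snapshot(name): name is "scene" or "top"; returns a dict with "img" (420x560x3 uint8, blue, green, red), "camera_matrix" (3x3 intrinsics, pixels), "dist" ([k1, k2, p1, p2, k3] as OpenCV has them; the pictures are not rectified), "origin" and "rotation" of the camera in the world. Camera axes: x right, y down, z forward; pixel columns grow to the right and rows downward; lengths in m; the calibration is good to about 2 mm. A picture is of the moment at which its call begins. There is no depth.
- robot.close_job(): hands the job in, once; it reports no verdict.
Trained networks look in a picture, given as the dict that the camera call returned (one of the last four; its "shot" number tells which), for a name from the list of things; names that differ only in an ending like _2 or _b are one class to them, and where a whole thing is asked for, a point or a joint stands for the part that bears it (a point fixed in the world has none). Each returns a list of dicts, best first, with "conf" (0 to 1); they miss things now and then, are a little off and sometimes report something else, mostly with a low value. They report only what shows in the picture. A call takes as long as a camera call. They do not tell look-alikes from the thing itself.
- models.spot_in(query, picture): "bbox" ([left, top, width, height] as shares, 0 to 1, of the picture: columns of its width, rows of its height, round what is visible of it).
- models.tip_of(query, picture): "centre" ([column, row] as shares, 0 to 1, of the picture: columns of its width, rows of its height: a listed point, or the origin of a listed thing).
The state is a dict: "time": time; "joint_positions": joint angles; "qvel": joint speeds; "joint_torque": joint torques, N m; "tool_pos": TCP position; "ee_rot": TCP orientation; "wrist_force": force on the tool from outside, world axes, zero at the start; "wrist_torque": the same for the moment, N m; "width": finger opening in m.
Only numpy, scipy, OpenCV 4.12 (cv2) and the standard library are available. Lean on these libraries where they do the work, as an engineer would, in place of code of your own. Each camera call takes 0.05 s, during which the arm holds its last target. There are 200 camera calls.

## Working session

There is one attempt and no reset: what is moved stays moved. The work goes in short steps, Python scripts to look and compute and a tool call to move; the robot and the scene stay as the last step left them, time stands still between calls to the robot, and variables do not carry over. Pictures are saved under pics/ and viewed, about 12 in all and at most 16, crops included, and the job is handed in when it is done.

Besides the shell and the picture viewer there is one more tool, called after ">>>" as name(argument=value, ...), one argument or row to a line, values as JSON. arm_command: Moves the arm, as the interface text tells. Its arguments: {"type":"object","properties":{"commands":{"type":"string"}},"required":["commands"]}

```bash
mkdir -p pics; ls
cat > h.py <<'E'
import numpy as np, cv2
from bench import robot, snapshot, models
def ray(p,uv):
    u=np.array(uv,float)*[p["img"].shape[1],p["img"].shape[0]]
    n=cv2.undistortPoints(u.reshape(1,1,2),np.array(p["camera_matrix"]),np.array(p["dist"])).ravel()
    return np.array(p["origin"]),np.array(p["rotation"])@np.array([n[0],n[1],1])
def onz(p,uv,z):
    o,d=ray(p,uv); return o+d*(z-o[2])/d[2]
def tri(ps):
    A=np.zeros((3,3));b=np.zeros(3)
    for p,uv in ps:
        o,d=ray(p,uv);d=d/np.linalg.norm(d);M=np.eye(3)-np.outer(d,d);A+=M;b+=M@o
    return np.linalg.solve(A,b)
def px(p,X):
    R=np.array(p["rotation"]).T
    v,_=cv2.Rodrigues(R)
    return cv2.projectPoints(np.array(X,float).reshape(-1,1,3),v,-R@np.array(p["origin"]),np.array(p["camera_matrix"]),np.array(p["dist"]))[0].reshape(-1,2)
E
python3 - <<'E'
from h import *
np.set_printoptions(precision=3,suppress=True)
s=snapshot("scene");t=snapshot("top")
cv2.imwrite("pics/s0.png",s["img"]);cv2.imwrite("pics/t0.png",t["img"])
for n,p in(("scene",s),("top",t)): print(n,p["origin"],np.array(p["rotation"]).tolist())
Z=dict(shaker=0,well0=.045,guard_hinge=.04,guard_handle=.2,keeper=0.1,keeper_top=.165,clip_stand=0,clip=.115,clip_grip=.16,flask0=0,conical=0,beaker=0,jar=0,weight=0,timer=0)
for q,z in Z.items():
    for n,p in(("s",s),("t",t)):
        for r in models.tip_of(q,p)[:7]:
            if r["conf"]>.2: print(q,n,round(r["conf"],2),(np.array(r["centre"])*[560,420]).round(),onz(p,r["centre"],z))
print(robot.get_obs())
E
```

```text
pics
scene [0.792 0.62  0.771] [-2.3182730743180167, 0.007003895804738258, 2.6796967260342393]
top [0.378 0.037 1.155] [-3.0479052572041216, -0.01914701349656256, -1.554670300022027]Traceback (most recent call last):
  File "<stdin>", line 10, in <module>
  File "h.py", line 8, in onz
    o,d=ray(p,uv); return o+d*(z-o[2])/d[2]
                                       ~^^^
IndexError: invalid index to scalar variable.
```

View pics/s0.png

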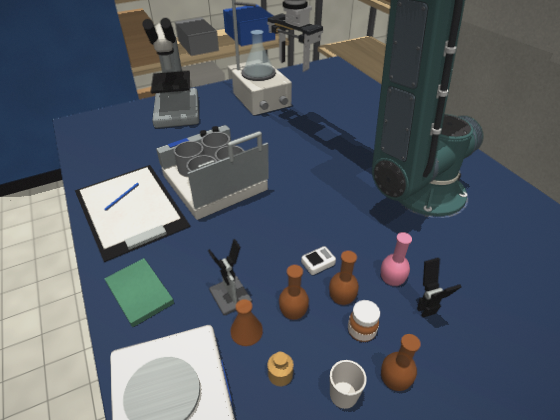

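View pics/t0.png

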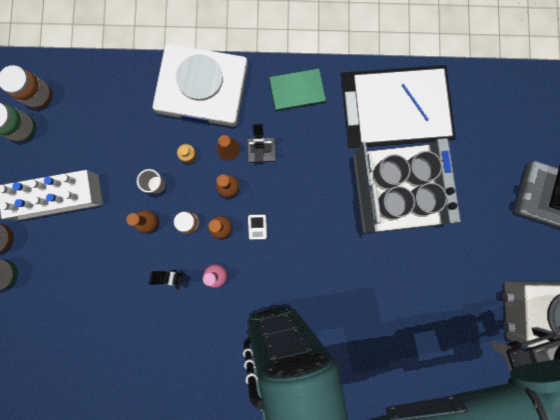

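```bash
sed -i 's/^from bench/from scipy.spatial.transform import Rotation as Ro\nfrom bench/; s/np.array(p\["rotation"\])/RR(p)/' h.py
cat >> h.py <<'E'
def RR(p): return Ro.from_euler("xyz",p["rotation"]).as_matrix()
np.set_printoptions(precision=3,suppress=True)
E
python3 - <<'E'
from h import *
s=snapshot("scene");t=snapshot("top")
Z=dict(shaker=0,well0=.045,guard_hinge=.04,guard_handle=.2,keeper=0.1,keeper_top=.165,clip_stand=0,clip=.115,clip_grip=.16,flask0=0,conical=0,beaker=0,jar=0,weight=0,timer=0)
for q,z in Z.items():
    for n,p in(("s",s),("t",t)):
        for r in models.tip_of(q,p)[:7]:
            if r["conf"]>.2: print(q,n,round(r["conf"],2),(np.array(r["centre"])*[560,420]).round(),onz(p,r["centre"],z))
print(robot.get_obs())
a=cv2.resize(s["img"][225:325,190:290],(400,400),interpolation=3);b=cv2.resize(s["img"][245:345,385:485],(400,400),interpolation=3)
cv2.imwrite("pics/clips.png",np.hstack([a,b]))
E
```

```text
shaker s 0.85 [215. 184.] [ 0.54  -0.307  0.   ]
shaker s 0.33 [296. 307.] [0.53  0.175 0.   ]
shaker s 0.29 [205. 183.] [ 0.567 -0.326  0.   ]
shaker t 0.83 [396. 189.] [ 0.539 -0.312  0.   ]
well0 s 0.91 [207. 183.] [ 0.575 -0.268  0.045]
well0 s 0.78 [213. 156.] [ 0.515 -0.384  0.045]
well0 s 0.66 [188. 169.] [ 0.602 -0.357  0.045]
well0 s 0.63 [235. 171.] [ 0.484 -0.286  0.045]
well0 t 0.77 [385. 170.] [ 0.587 -0.269  0.045]
well0 t 0.72 [422. 201.] [ 0.501 -0.371  0.045]
well0 t 0.66 [393. 202.] [ 0.497 -0.291  0.045]
well0 t 0.56 [421. 168.] [ 0.592 -0.37   0.045]
guard_hinge s 0.62 [234. 195.] [ 0.523 -0.193  0.04 ]
guard_hinge t 0.65 [359. 190.] [ 0.527 -0.197  0.04 ]
guard_hinge t 0.28 [185. 152.] [0.626 0.294 0.04 ]
guard_handle s 0.81 [246. 139.] [ 0.475 -0.201  0.2  ]
guard_handle s 0.31 [231. 297.] [0.685 0.224 0.2  ]
guard_handle t 0.89 [374. 204.] [ 0.474 -0.198  0.2  ]
guard_handle t 0.22 [229. 187.] [0.507 0.15  0.2  ]
keeper s 0.48 [247. 331.] [0.669 0.238 0.1  ]
keeper t 0.65 [359. 171.] [ 0.57  -0.183  0.1  ]
keeper_top s 0.58 [206. 164.] [ 0.586 -0.196  0.165]
ke
[... 1431 characters left out ...]
1. 326.] [0.43  0.278 0.   ]
jar t 0.57 [190. 222.] [0.433 0.281 0.   ]
weight s 0.71 [278. 372.] [0.63 0.29 0.  ]
weight t 0.61 [185. 150.] [0.643 0.304 0.   ]
timer s 0.87 [319. 264.] [0.422 0.092 0.   ]
timer t 0.95 [260. 225.] [0.427 0.08  0.   ]
{'time': 1.75, 'joint_positions': array([-1.364,  0.087,  1.371,  0.   ,  1.684, -0.103]), 'qvel': array([ 0.001, -0.001,  0.   , -0.   , -0.   ,  0.   ]), 'joint_torque': array([ -0.001, -34.003, -30.259,   0.072,   0.024,   0.   ]), 'tool_pos': array([ 0.168, -0.524,  0.206]), 'ee_rot': array([ 3.142, -0.   ,  0.31 ]), 'wrist_force': array([ 0.535, -0.252,  0.748]), 'wrist_torque': array([-0.008, -0.035, -0.011]), 'width': 0.09359690589506904}
```

View pics/clips.png

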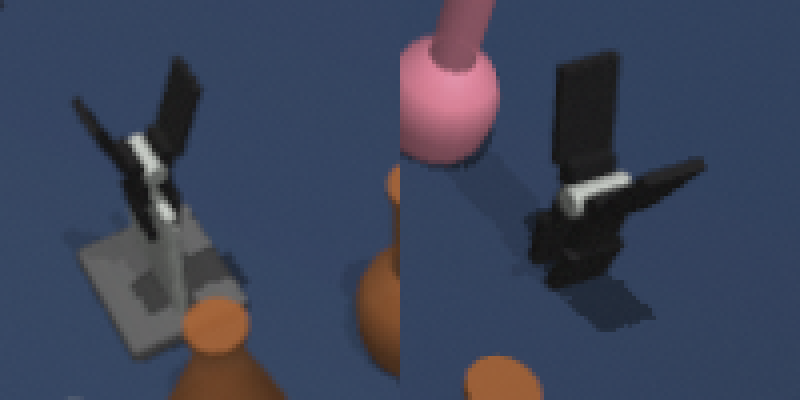

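```bash
cat > fit.py <<'E'
from h import *
from scipy.optimize import least_squares
def pts(v):
    x,y,a,cx,hx=v[:5]; c,s=np.cos(a),np.sin(a)
    L=[(cx-.043,-.043,.045),(cx-.043,.043,.045),(cx+.043,-.043,.045),(cx+.043,.043,.045),(0,0,0),(-hx,0,.04),(-hx,-.0475,.202),(-hx+.00375,.06,.165)]
    return np.array([(x+c*X-s*Y,y+s*X+c*Y,Z) for X,Y,Z in L])
def obs():
    s,t=snapshot("scene"),snapshot("top");O=[]
    for p in(s,t):
        for k,q in((4,"shaker"),(5,"guard_hinge"),(6,"guard_handle"),(7,"keeper_top")):
            r=models.tip_of(q,p)
            if r and r[0]["conf"]>.4: O.append((p,k,np.array(r[0]["centre"])*[560,420]))
        for r in models.tip_of("well0",p):
            if r["conf"]>.3: O.append((p,-1,np.array(r["centre"])*[560,420]))
    return s,t,O
def res(v,O):
    P=pts(v);out=[]
    for p,k,u in O:
        q=px(p,P)
        if k<0: k=np.argmin(np.linalg.norm(q[:4]-u,axis=1))
        out.append(q[k]-u)
    return np.ravel(out)
E
python3 - <<'E'
from fit import *
s,t,O=obs()
f=least_squares(res,[.54,-.31,-1.41,0.01,.115],args=(O,),loss="soft_l1",f_scale=1.5)
print(f.x,np.degrees(f.x[2]));print(pts(f.x));print(f.fun.reshape(-1,2).round(1).tolist())
im=t["img"].copy()
big=cv2.resize(im[130:250,340:480],None,fx=5,fy=5,interpolation=2)
v=f.x;P=pts(v)
def dr(X,col):
    for q in (px(t,X)-[340,130])*5+2: cv2.circle(big,tuple(int(i) for i in q),2,col,-1)
th=np.linspace(0,6.28,60)
for k in range(4): dr(np.c_[P[k,0]+.0365*np.cos(th),P[k,1]+.0365*np.sin(th),0*th+.11],(0,0,255))
for k in range(8): dr(P[k:k+1],(0,255,0))
c,sn=np.cos(v[2]),np.sin(v[2]);
for X in np.linspace(-.105,.13,40):
  for Y in(-.115,.115): dr([[v[0]+c*X-sn*Y,v[1]+sn*X+c*Y,.04]],(255,0,0))
for Y in np.linspace(-.115,.115,40): dr([[v[0]-c*v[4]-sn*Y,v[1]-sn*v[4]+c*Y,.165]],(255,0,255))
cv2.imwrite("pics/fit.png",big)
ob=robot.get_obs();
E
```

```text
[ 0.541 -0.304 -1.418  0.016  0.11 ] -81.24929455088954
[[ 0.495 -0.283  0.045]
 [ 0.58  -0.27   0.045]
 [ 0.508 -0.368  0.045]
 [ 0.593 -0.355  0.045]
 [ 0.541 -0.304  0.   ]
 [ 0.525 -0.195  0.04 ]
 [ 0.478 -0.202  0.202]
 [ 0.585 -0.189  0.165]]
[[-1.1, -1.9], [0.7, 2.1], [0.1, -0.6], [1.5, -0.1], [2.3, 0.6], [-0.3, 1.3], [1.3, -1.9], [-0.1, -0.9], [-3.3, -19.7], [-1.7, -0.7], [-1.1, -4.0], [1.1, -0.8], [1.1, 1.1], [-3.7, -1.9], [-3.0, 0.7], [0.5, 1.5], [-0.2, -0.6], [25.4, -0.3]]
```

View pics/fit.png

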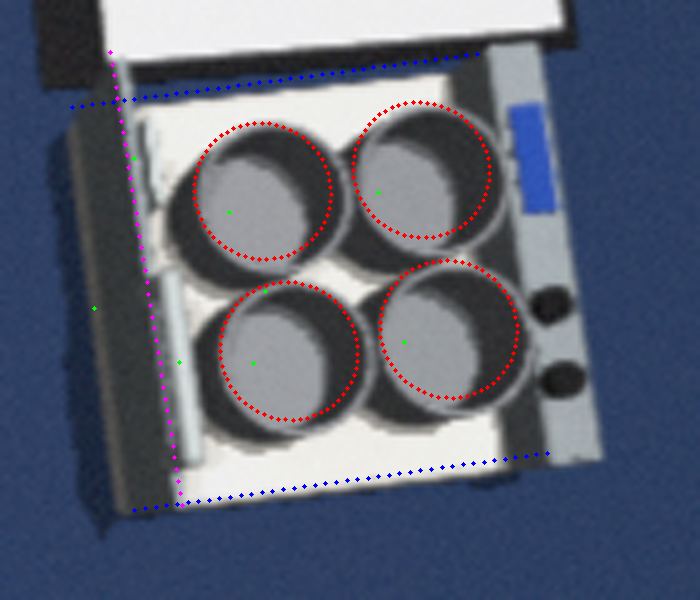

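```bash
cat > rim.py <<'E'
from fit import *
from scipy.optimize import minimize
th=np.linspace(0,2*np.pi,120,endpoint=False)
def W(v):
    x,y,a=v;c,s=np.cos(a),np.sin(a)
    return np.array([(x+c*X-s*Y,y+s*X+c*Y) for X,Y in((-.043,-.043),(-.043,.043),(.043,-.043),(.043,.043))])
def score(v,p,g):
    tot=0
    for r,w in((.039,1),(.034,-.6),(.044,-.6)):
        P=np.concatenate([np.c_[c[0]+r*np.cos(th),c[1]+r*np.sin(th),0*th+.11] for c in W(v)])
        q=px(p,P).astype(np.float32)
        tot+=w*cv2.remap(g,q[:,0],q[:,1],cv2.INTER_LINEAR).mean()
    return -tot
def rim(p,v0):
    g=cv2.GaussianBlur(cv2.cvtColor(p["img"],cv2.COLOR_BGR2GRAY).astype(np.float32),(0,0),.8)
    best=min(((score((v0[0]+i,v0[1]+j,v0[2]+k),p,g),(v0[0]+i,v0[1]+j,v0[2]+k)) for i in np.arange(-.01,.011,.0025) for j in np.arange(-.01,.011,.0025) for k in(-.03,0,.03)),key=lambda z:z[0])
    r=minimize(score,best[1],args=(p,g),method="Nelder-Mead",options=dict(initial_simplex=np.array(best[1])+np.array([[0,0,0],[.002,0,0],[0,.002,0],[0,0,.02]])))
    return r.x,r.fun
E
python3 - <<'E'
from rim import *
for n in("top","scene"):
    v,f=rim(snapshot(n),(.544,-.319,-1.418)); print(n,v,f);print(W(v))
E
```

```text
top [ 0.541 -0.325 -1.445] 3.941864013671875
[[ 0.492 -0.288]
 [ 0.578 -0.277]
 [ 0.503 -0.373]
 [ 0.589 -0.363]]
scene [ 0.542 -0.324 -1.442] 8.61898422241211
[[ 0.494 -0.286]
 [ 0.579 -0.275]
 [ 0.505 -0.372]
 [ 0.59  -0.361]]
```

>>> arm_command(
  commands="0 0 -40 0 0 5 0.5; 0 0 -40 0 0 5.5 0.5; 43 -35 0 0 0 0 0.5; 43 -35 0 0 0 0 0.5; 43 -35 0 0 0 0 0.5; 43 -35 0 0 0 0 0.5; 43 -35 0 0 0 0 0.5; 43 -35 0 0 0 0 0.5; 43 -35 0 0 0 0 0.5; 43 -35 0 0 0 0 0.5; 0 0 0 0 0 0 0.5",
)

```text
time: 3.82
tool_pos: [0.4851, -0.196, 0.2879]
ee_rot: [3.142, -0.003, 0.117]
wrist_force: [-0.8, 0.2, -0.3]
width: 0.047
```

>>> arm_command(
  commands="-8 3 25 0 0 -0.6 0.5; 0 0 35 0 0 0 0.5; 0 0 35 0 0 0 0.5; 0 0 10 0 0 0 0.5; 0 0 0 0 0 0 0.5",
)

```text
time: 4.45
tool_pos: [0.4762, -0.2038, 0.1826]
ee_rot: [3.137, -0.005, 0.125]
wrist_force: [-1.0, -0.3, 0.1]
width: 0.047
```

Run:
```python
from h import *
s=snapshot("scene");cv2.imwrite("pics/g0.png",cv2.resize(s["img"][80:240,130:310],None,fx=4,fy=3.7))
```

```text
(no output)
```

View pics/g0.png

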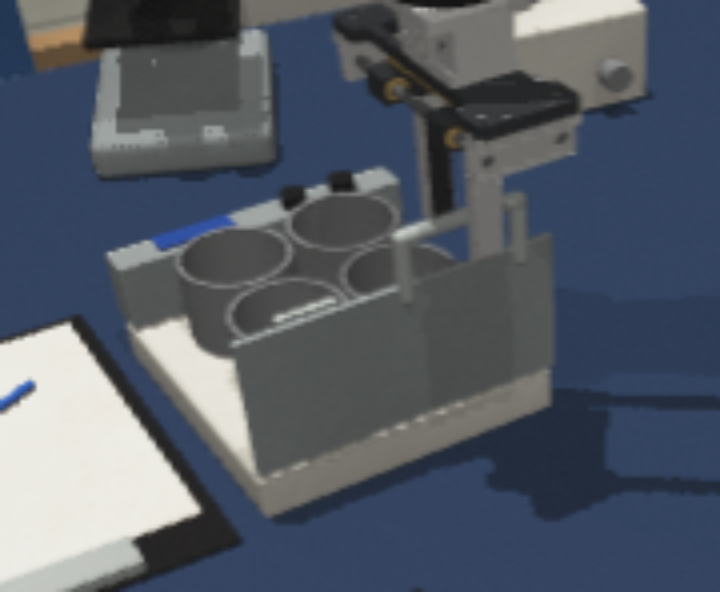

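>>> arm_command(
  commands="0 0 0 0 0 0 0; 0 0 0 0 0 0 0; 0 0 0 0 0 0 0; 0 0 0 0 0 0 0",
)

```text
time: 5.0
tool_pos: [0.4782, -0.2047, 0.1875]
ee_rot: [3.133, -0.012, 0.125]
wrist_force: [-0.8, 0.9, -1.6]
width: 0.0108
```

>>> arm_command(
  commands="0 -19.4 1 0 0 0 0; 0 -19 3.4 0 0 0 0; 0 -18.6 5.8 0 0 0 0; 0 -17.7 8 0 0 0 0; 0 -16.7 10 0 0 0 0; 0 -15.3 12 0 0 0 0; 0 0 0 0 0 0 0",
)

```text
time: 5.88
tool_pos: [0.4647, -0.0936, 0.1433]
ee_rot: [3.126, -0.013, 0.126]
wrist_force: [2.2, -0.4, -3.5]
width: 0.0107
```

>>> arm_command(
  commands="0 -12.9 14 0 0 0 0; 0 -11.4 16 0 0 0 0; 0 -9.5 17 0 0 0 0; 0 -7.4 18 0 0 0 0; 0 -5 19 0 0 0 0; 0 -2 13 0 0 0 0; 0 0 2 0 0 0 0",
)

```text
time: 6.75
tool_pos: [0.4613, -0.0468, 0.0433]
ee_rot: [3.119, -0.016, 0.125]
wrist_force: [-4.8, -0.8, 10.3]
width: 0.0109
```

>>> arm_command(
  commands="0 0 0 0 0 0 0.33; 0 0 0 0 0 0 0.33; 0 0 0 0 0 0 0.33; 0 0 -25 0 0 0 0.33; 0 0 -50 0 0 0 0.33; 0 0 -60 1.3 -0.9 0 0.6; 0 0 -60 0 0 0 0.6; 0 0 -40 0 0 0 0.6; 0 0 0 0 0 0 0.6",
)

```text
time: 7.88
tool_pos: [0.4568, -0.0404, 0.2765]
ee_rot: [-3.126, 0.012, 0.125]
wrist_force: [0.4, -1.0, -0.0]
width: 0.0565
```

```bash
cat > look.py <<'E'
from h import *
def show():
    s,t=snapshot("scene"),snapshot("top")
    T=[(r["conf"],r["centre"]) for r in models.tip_of("flask0",t) if r["conf"]>.25]
    for r in models.tip_of("flask0",s):
        if r["conf"]<.25: continue
        X=onz(s,r["centre"],0);m=[(np.linalg.norm(onz(t,c,0)-X),onz(t,c,0)) for _,c in T]
        d=min(m,key=lambda z:z[0]) if m else (9,X)
        print("s",round(r["conf"],2),X[:2],"near top",d[1][:2] if d[0]<.05 else None)
    for c,u in T: print("t",round(c,2),onz(t,u,0)[:2])
    for q in("guard_handle","guard_hinge"):
        for p in(s,t):
            for r in models.tip_of(q,p)[:1]: print(q,round(r["conf"],2),(np.array(r["centre"])*[560,420]).round(),onz(p,r["centre"],.06)[:2])
    return s,t
E
python3 - <<'E'
from look import *
s,t=show();cv2.imwrite("pics/a.png",s["img"])
E
```

```text
s 0.88 [0.43  0.398] near top [0.425 0.399]
s 0.76 [0.419 0.193] near top [0.416 0.195]
s 0.7 [0.538 0.176] near top [0.527 0.18 ]
s 0.67 [0.288 0.205] near top [0.284 0.199]
t 0.92 [0.416 0.195]
t 0.91 [0.425 0.399]
t 0.64 [0.527 0.18 ]
t 0.58 [0.284 0.199]
guard_handle 0.75 [224. 247.] [ 0.621 -0.01 ]
guard_handle 0.66 [303. 214.] [ 0.457 -0.037]
guard_hinge 0.64 [234. 193.] [ 0.529 -0.176]
guard_hinge 0.48 [261. 151.] [0.629 0.079]
```

View pics/a.png

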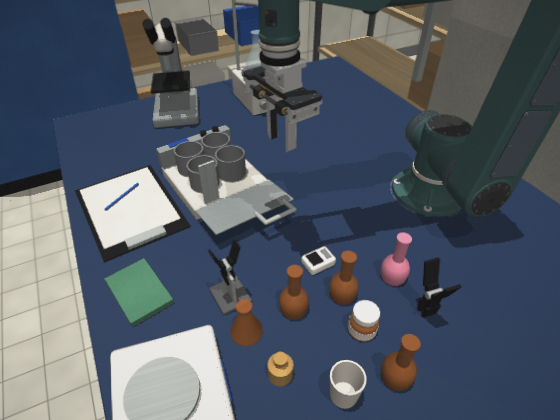

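>>> arm_command(
  commands="25.7 -51 0 -0.9 0.7 0 0.65; 25.7 -51 0 0 0 0 0.65; 25.7 -51 0 0 0 0 0.65; 25.7 -51 0 0 0 0 0.65; 0 0 0 0 0 0 0.65; 0 0 40 0 0 0 0.65; 0 0 0 0 0 0 0.65",
)

```text
time: 9.15
tool_pos: [0.5319, 0.1783, 0.2244]
ee_rot: [3.141, 0.018, 0.119]
wrist_force: [-0.1, -0.5, 0.5]
width: 0.0611
```

>>> arm_command(
  commands="1 2.5 40 0 1 0 0.65; 0 0 40 0 0 0 0.65; 0 0 40 0 0 0 0.65; 0 0 20 0 0 0 0.65; 0 0 0 0 0 0 0.65",
)

```text
time: 9.78
tool_pos: [0.5387, 0.171, 0.0923]
ee_rot: [3.14, -0.017, 0.112]
wrist_force: [-0.4, 0.2, 1.0]
width: 0.0611
```

Run:
```python
from h import *
s=snapshot("scene");cv2.imwrite("pics/b.png",cv2.resize(s["img"][190:350,190:390],None,fx=3.5,fy=3.5))
print(robot.get_obs()["tool_pos"],robot.get_obs()["ee_rot"],robot.get_obs()["wrist_force"])
```

```text
[0.54  0.171 0.094] [ 3.14  -0.02   0.112] [-0.123 -1.262 -0.094]
```

View pics/b.png

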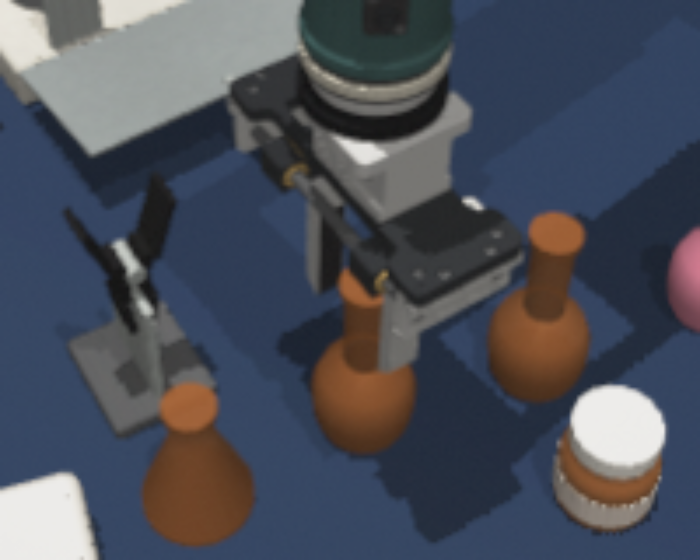

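>>> arm_command(
  commands="-4 0 12 0 -0.8 -0.8 0.65; 0 0 0 0 0 0 0.65; 0 0 0 0 0 0 0; 0 0 0 0 0 0 0; 0 0 0 0 0 0 0; 0 0 0 0 0 0 0",
)

```text
time: 10.58
tool_pos: [0.5389, 0.1711, 0.0867]
ee_rot: [3.141, -0.014, 0.127]
wrist_force: [0.2, -0.4, -0.9]
width: 0.0312
```

>>> arm_command(
  commands="0 0 0 0 0 0 0; 0 0 0 0 0 0 0",
)

```text
time: 10.82
tool_pos: [0.5388, 0.1711, 0.0867]
ee_rot: [3.141, -0.014, 0.127]
wrist_force: [1.1, 0.2, 1.2]
width: 0.0312
```

Run:
```python
from h import *
s=snapshot("scene");cv2.imwrite("pics/c.png",cv2.resize(s["img"][235:335,250:350],None,fx=6,fy=6,interpolation=2))
print(robot.get_obs()["tool_pos"],robot.get_obs()["width"])
```

```text
[0.539 0.171 0.087] 0.030657388915083936
```

View pics/c.png

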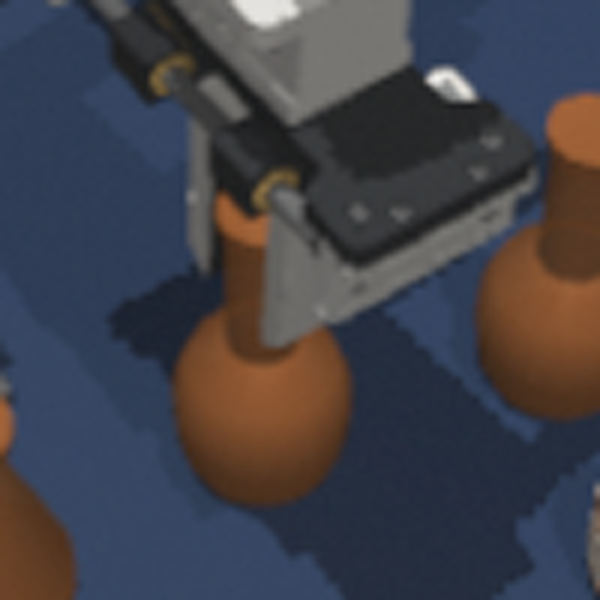

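>>> arm_command(
  commands="0 0 0 0 0 0 0.6; 0 0 0 0 0 0 0.6; 0 0 0 0 0 0 0.6; -5 0 10 0 0 0 0.6; 0 0 2 0 0 0 0.6; 0 0 0 0 0 0 0.6",
)

```text
time: 11.62
tool_pos: [0.5332, 0.1703, 0.0731]
ee_rot: [3.141, -0.013, 0.127]
wrist_force: [-0.2, 0.3, 1.1]
width: 0.0564
```

>>> arm_command(
  commands="0 0 -3 0 0 0 0; 0 0 0 0 0 0 0; 0 0 0 0 0 0 0; 0 0 0 0 0 0 0; 0 0 0 0 0 0 0; 0 0 0 0 0 0 0",
)

```text
time: 12.38
tool_pos: [0.5335, 0.1704, 0.0767]
ee_rot: [3.141, -0.013, 0.127]
wrist_force: [-0.7, 0.7, 0.1]
width: 0.0306
```

>>> arm_command(
  commands="0 0 -20 0 0 0 0; 0 0 -40 0 0 0 0; 0 0 0 0 0 0 0",
)

```text
time: 12.75
tool_pos: [0.5314, 0.1699, 0.1356]
ee_rot: [3.14, -0.009, 0.127]
wrist_force: [0.5, 0.2, -1.5]
width: 0.0307
```

Run:
```python
from h import *
s=snapshot("scene");cv2.imwrite("pics/d.png",cv2.resize(s["img"][200:320,240:360],None,fx=5,fy=5,interpolation=2))
print(robot.get_obs()["tool_pos"],robot.get_obs()["width"],robot.get_obs()["wrist_force"])
```

```text
[0.53  0.17  0.133] 0.030939478602403307 [ 0.133  0.11  -3.278]
```

View pics/d.png

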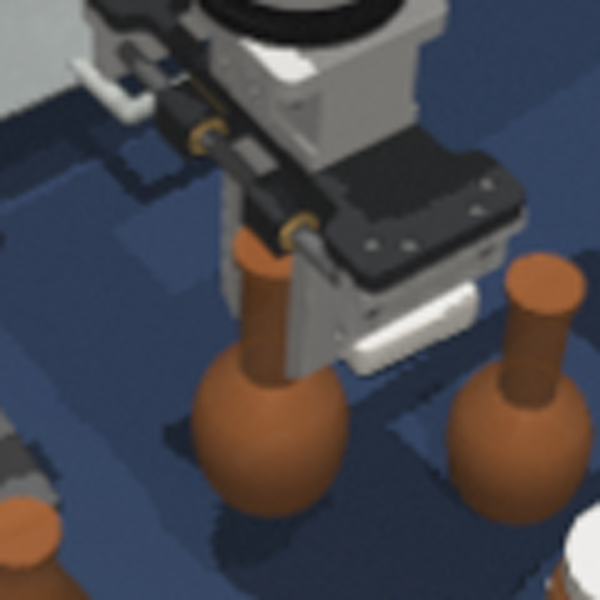

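>>> arm_command(
  commands="0 0 -40 0 0 0 0; 0 0 -52 0 0 0 0; 0 20 -52 0 0 0 0; -1 40 -12 0 0 0 0; -1 52 0 0 0 0 0; -1 54 0 0 0 0 0; -1 54 0 0 0 0 0; -1 54 0 0 0 0 0; -1 54 0 0 0 0 0; -1 54 0 0 0 0 0; -1 54 0 0 0 0 0; -1 40 0 0 0 0 0",
)

```text
time: 14.3
tool_pos: [0.5764, -0.3143, 0.2564]
ee_rot: [-3.129, 0.046, 0.135]
wrist_force: [-0.0, -0.5, -1.6]
width: 0.0308
```

>>> arm_command(
  commands="0 30 0 0 0 0 0; 0 0 0 0 0 0 0; 0 0 0 0 0 0 0",
)

```text
time: 14.68
tool_pos: [0.5783, -0.3473, 0.245]
ee_rot: [-3.119, 0.058, 0.131]
wrist_force: [-0.5, 0.4, -2.4]
width: 0.0309
```

>>> arm_command(
  commands="9 15 -5 -1.3 3 0 0; 0 0 0 0 0 0 0; 0 0 0 0 0 0 0",
)

```text
time: 15.05
tool_pos: [0.5895, -0.3568, 0.247]
ee_rot: [-3.137, 0.008, 0.134]
wrist_force: [0.6, 0.1, -2.5]
width: 0.0314
```

```bash
cat >> look.py <<'E'
def bulb(box=None):
    """centroid of amber pixels in scene box"""
    pass
E
python3 - <<'E'
from rim import *
o=robot.get_obs();print(o["tool_pos"],o["ee_rot"])
s,t=snapshot("scene"),snapshot("top")
print(rim(s,(.5415,-.3245,-1.443)))
for p,n in((s,"s"),(t,"t")):
    for r in models.tip_of("flask0",p):
        z=o["tool_pos"][2]-.077
        print(n,round(r["conf"],2),(np.array(r["centre"])*[560,420]).round(),onz(p,r["centre"],z)[:2])
cv2.imwrite("pics/e.png",np.hstack([cv2.resize(s["img"][60:210,140:290],(400,400)),cv2.resize(t["img"][120:260,340:480],(400,400))]))
E
```

```text
[ 0.589 -0.357  0.247] [-3.137  0.008  0.134]
(array([ 0.542, -0.323, -1.441]), np.float64(8.047569274902344))
s 0.87 [396. 375.] [0.51  0.447]
s 0.6 [344. 293.] [0.498 0.287]
s 0.59 [392. 277.] [0.4   0.296]
s 0.58 [184. 132.] [ 0.594 -0.356]
t 0.73 [148. 224.] [0.418 0.347]
t 0.72 [223. 227.] [0.413 0.165]
t 0.61 [216. 275.] [0.296 0.179]
t 0.52 [431. 161.] [ 0.589 -0.352]
```

View pics/e.png

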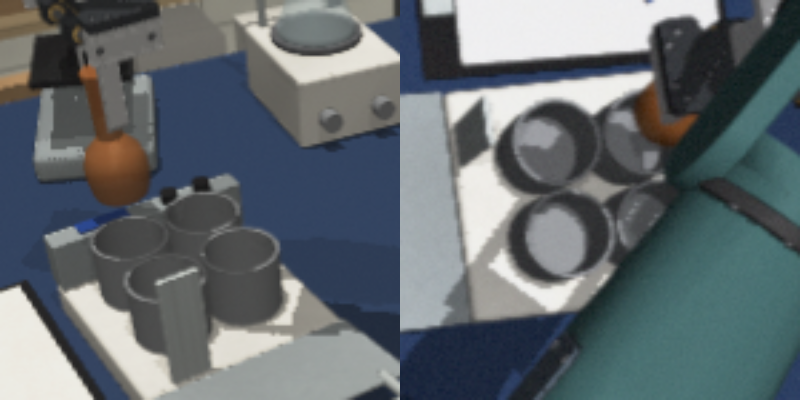

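>>> arm_command(
  commands="-1.5 5 20 0 0 0 0; 0 0 25 0 0 0 0; 0 0 0 0 0 0 0; 0 0 0 0 0 0 0",
)

```text
time: 15.75
tool_pos: [0.5893, -0.3624, 0.2037]
ee_rot: [-3.141, 0.005, 0.135]
wrist_force: [0.2, 0.5, -1.4]
width: 0.0306
```

>>> arm_command(
  commands="0 0 20 0 0 0 0; 0 0 20 0 0 0 0; 0 0 15 0 0 0 0; 0 0 12 0 0 0 0; 0 0 8 0 0 0 0; 0 0 0 0 0 0 0",
)

```text
time: 16.5
tool_pos: [0.5919, -0.3642, 0.1336]
ee_rot: [3.135, -0.003, 0.135]
wrist_force: [-0.6, 0.2, -1.5]
width: 0.0308
```

>>> arm_command(
  commands="-2 -2 5 0 0 0 0; 0 0 4 0 0 0 0; 0 0 3 0 0 0 0; 0 0 0 0 0 0 0",
)

```text
time: 17.0
tool_pos: [0.5902, -0.3628, 0.1224]
ee_rot: [3.133, -0.005, 0.135]
wrist_force: [-0.5, 0.6, -1.7]
width: 0.0304
```

>>> arm_command(
  commands="0 0 2 0 0 0 0; 0 0 2 0 0 0 0; 0 0 0 0 0 0 0",
)

```text
time: 17.38
tool_pos: [0.5914, -0.3633, 0.1217]
ee_rot: [3.13, -0.009, 0.136]
wrist_force: [0.0, -1.0, -2.2]
width: 0.0308
```

>>> arm_command(
  commands="0 0 3 0 0 0 0; 0 0 3 0 0 0 0; 0 0 0 0 0 0 0",
)

```text
time: 17.75
tool_pos: [0.5927, -0.3636, 0.1218]
ee_rot: [3.126, -0.014, 0.136]
wrist_force: [0.0, 0.3, -1.7]
width: 0.0308
```

>>> arm_command(
  commands="0 0 0 0 0 0 0.5; 0 0 0 0 0 0 0.5; 0 0 0 0 0 0 0.5; 0 0 0 0 0 0 0.5; 0 0 -20 0 0 0 0.6; 0 0 -50 0 0 0 0.6; 0 0 -60 0 0 0 0.6; 0 -30 -10 0 0 0 0.6; 0 -50 0 0 0 0 0.6; 0 -60 0 0 0 0 0.6; 0 -60 0 0 0 0 0.6; 0 -60 0 0 0 0 0.6",
)

```text
time: 19.25
tool_pos: [0.5564, -0.1027, 0.2717]
ee_rot: [3.118, -0.027, 0.128]
wrist_force: [0.9, 0.1, -0.2]
width: 0.0567
```

Run:
```python
from look import *
o=robot.get_obs();print(o["tool_pos"],o["ee_rot"])
s,t=show()
for p in(s,t):
    for r in models.tip_of("flask0",p): 
        X=onz(p,r["centre"],.045)
        if r["conf"]>.2 and X[1]<-.1: print("well",r["conf"],X)
```

```text
[ 0.556 -0.103  0.272] [ 3.118 -0.027  0.128]
s 0.65 [ 0.581 -0.422] near top [ 0.596 -0.384]
s 0.63 [0.432 0.402] near top [0.43  0.401]
s 0.61 [0.287 0.207] near top [0.282 0.207]
s 0.6 [0.421 0.192] near top [0.424 0.185]
t 0.97 [0.424 0.185]
t 0.85 [0.43  0.401]
t 0.77 [ 0.596 -0.384]
t 0.58 [0.688 0.099]
t 0.55 [0.282 0.207]
t 0.39 [0.676 0.092]
guard_handle 0.7 [215. 200.] [ 0.584 -0.173]
guard_handle 0.85 [305. 214.] [ 0.457 -0.043]
guard_hinge 0.89 [232. 194.] [ 0.536 -0.175]
guard_hinge 0.58 [360. 192.] [ 0.52  -0.196]
well 0.65 [ 0.593 -0.361  0.045]
well 0.77 [ 0.587 -0.367  0.045]
```

>>> arm_command(
  commands="-16 -51 0 1 -1.2 0 0.65; -16 -51 0 0 0 0 0.65; -16 -51 0 0 0 0 0.65; -16 -51 0 0 0 0 0.65; -16 -51 0 0 0 0 0.65; -16 -51 0 0 0 0 0.65; 0 0 0 0 0 0 0.65; 0 0 50 0 0 0 0.65; 0 0 0 0 0 0 0.65; 0 0 0 0 0 0 0.65",
)

```text
time: 21.0
tool_pos: [0.4255, 0.1857, 0.2142]
ee_rot: [3.138, 0.001, 0.108]
wrist_force: [0.4, -0.3, 0.3]
width: 0.0611
```

>>> arm_command(
  commands="-3 -3 40 0 0 -1 0.65; 0 0 40 0 0 0 0.65; 0 0 30 0 0 0 0.65; 0 0 20 0 0 0 0.65; 0 0 0 0 0 0 0.65; 0 0 0 0 0 0 0.65",
)

```text
time: 21.75
tool_pos: [0.4397, 0.1876, 0.1001]
ee_rot: [-3.141, -0.032, 0.117]
wrist_force: [0.1, 0.1, 0.4]
width: 0.0612
```

>>> arm_command(
  commands="-14 -2 6 0 -1.6 0 0.65; -3 0 0 0 0 0 0.65; 0 0 14 0 0 0 0.65; 0 0 0 0 0 0 0.65",
)

```text
time: 22.25
tool_pos: [0.4237, 0.1882, 0.0819]
ee_rot: [-3.14, -0.008, 0.117]
wrist_force: [-0.6, -0.1, 0.3]
width: 0.061
```

>>> arm_command(
  commands="-2 0 6 0 -0.4 0 0.65; 0 0 0 0 0 0 0; 0 0 0 0 0 0 0; 0 0 0 0 0 0 0; 0 0 0 0 0 0 0; 0 0 0 0 0 0 0; 0 0 0 0 0 0 0",
)

```text
time: 23.12
tool_pos: [0.4217, 0.1881, 0.0753]
ee_rot: [-3.14, -0.0, 0.117]
wrist_force: [0.5, 1.1, -0.3]
width: 0.0308
```

>>> arm_command(
  commands="0 0 -30 0 0 0 0; 0 0 -55 0 0 0 0; 0 0 -60 0 0 0 0; 0 10 -60 0 0 0 0; 1 30 -15 0 0 0 0; 1 50 -3 0 0.2 0 0; 1 55 -3 0 0.2 0 0; 1 55 -3 0 0.3 0 0; 1 55 -3 0 0.3 0 0; 1 55 -3 0 0.3 0 0; 1 55 -3 0 0.3 0 0; 1 55 -3 0 0.3 0 0",
)

```text
time: 24.62
tool_pos: [0.4798, -0.2382, 0.3212]
ee_rot: [3.141, -0.031, 0.126]
wrist_force: [0.1, 0.3, -0.9]
width: 0.0311
```

>>> arm_command(
  commands="1 50 -3 0 0.3 0 0; 1 40 -3 0 0.3 0 0; 0 0 0 0 0 0 0; 0 0 0 0 0 0 0",
)

```text
time: 25.12
tool_pos: [0.4919, -0.3339, 0.3237]
ee_rot: [-3.138, -0.038, 0.12]
wrist_force: [0.2, -0.4, -1.0]
width: 0.0305
```

>>> arm_command(
  commands="7 38 0 0 -2 0 0; 0 0 30 0 0 0 0; 0 0 40 0 0 0 0; 0 0 30 0 0 0 0; 0 0 0 0 0 0 0; 0 0 0 0 0 0 0",
)

```text
time: 25.88
tool_pos: [0.5059, -0.3631, 0.2235]
ee_rot: [-3.138, -0.004, 0.13]
wrist_force: [0.6, 0.4, -1.1]
width: 0.0309
```

>>> arm_command(
  commands="-3 8 15 0 0 0 0; 0 0 0 0 0 0 0; 0 0 0 0 0 0 0",
)

```text
time: 26.25
tool_pos: [0.505, -0.3726, 0.2116]
ee_rot: [3.14, -0.008, 0.131]
wrist_force: [0.1, 1.1, -1.4]
width: 0.0307
```

Run:
```python
from look import *
o=robot.get_obs();print(o["tool_pos"],o["ee_rot"])
for n in("scene","top"):
    p=snapshot(n)
    for r in models.tip_of("flask0",p):
        X=onz(p,r["centre"],o["tool_pos"][2]-.0755)
        if X[1]<-.1: print(n,r["conf"],X)
```

```text
[ 0.505 -0.373  0.212] [ 3.14  -0.008  0.131]
scene 0.73 [ 0.512 -0.362  0.136]
scene 0.69 [ 0.61  -0.253  0.136]
top 0.55 [ 0.508 -0.372  0.136]
```

>>> arm_command(
  commands="-2 0 20 0 -0.4 0 0; 0 0 20 0 0 0 0; 0 0 15 0 0 0 0; -2 0 12 0 -0.3 0 0; 0 0 8 0 0 0 0; 0 0 0 0 0 0 0",
)

```text
time: 27.2
tool_pos: [0.5002, -0.3724, 0.1294]
ee_rot: [-3.141, 0.008, 0.131]
wrist_force: [0.2, 0.5, -1.3]
width: 0.0309
```

>>> arm_command(
  commands="2 0 4 0 0 0 0; 0 0 3 0 0 0 0; 0 0 3 0 0 0 0; 0 0 0 0 0 0 0",
)

```text
time: 27.7
tool_pos: [0.5029, -0.3727, 0.1206]
ee_rot: [3.14, 0.006, 0.131]
wrist_force: [-0.5, 0.5, -1.6]
width: 0.0305
```

>>> arm_command(
  commands="0 0 2 0 0 0 0; 0 0 0 0 0 0 0.5; 0 0 0 0 0 0 0.5; 0 0 0 0 0 0 0.5; 0 0 0 0 0 0 0.5; 0 0 -20 0 0 0 0.6; 0 0 -50 0 0 0 0.6; 0 0 -60 0 0 0 0.6; 0 -30 -20 0 0 0 0.6; 0 -60 0 0 0 0 0.6; 0 -60 0 0 0 0 0.6; 0 -60 0 0 0 0 0.6",
)

```text
time: 29.2
tool_pos: [0.4762, -0.1627, 0.2722]
ee_rot: [-3.142, 0.005, 0.124]
wrist_force: [0.8, 0.4, 0.6]
width: 0.0562
```

>>> arm_command(
  commands="0 -60 0 0 0 0 0.6; 0 -60 0 0 0 0 0.6; 0 -60 0 0 0 0 0.6; 0 0 0 0 0 0 0.6",
)

```text
time: 29.7
tool_pos: [0.4517, 0.0248, 0.2731]
ee_rot: [-3.141, 0.001, 0.129]
wrist_force: [-0.1, -0.8, 0.4]
width: 0.0563
```

Run:
```python
from look import *
o=robot.get_obs();print(o["tool_pos"],o["ee_rot"])
s,t=show()
for p in(s,t):
    for r in models.tip_of("flask0",p): 
        X=onz(p,r["centre"],.045)
        if r["conf"]>.2 and X[1]<-.1: print("well",r["conf"],X)
```

```text
[0.452 0.025 0.273] [-3.141  0.001  0.129]
s 0.73 [ 0.593 -0.426] near top None
s 0.7 [ 0.488 -0.452] near top None
s 0.69 [0.284 0.206] near top [0.284 0.2  ]
s 0.69 [ 0.489 -0.445] near top None
s 0.63 [0.433 0.394] near top [0.427 0.387]
t 0.91 [ 0.514 -0.395]
t 0.9 [ 0.597 -0.374]
t 0.87 [0.427 0.387]
t 0.63 [0.284 0.2  ]
t 0.54 [0.428 0.093]
guard_handle 0.8 [283. 214.] [ 0.449 -0.046]
guard_handle 0.58 [304. 213.] [ 0.461 -0.04 ]
guard_hinge 0.93 [231. 193.] [ 0.535 -0.179]
guard_hinge 0.85 [359. 191.] [ 0.522 -0.191]
well 0.73 [ 0.604 -0.365  0.045]
well 0.7 [ 0.505 -0.389  0.045]
well 0.69 [ 0.507 -0.383  0.045]
well 0.91 [ 0.509 -0.378  0.045]
well 0.9 [ 0.588 -0.358  0.045]
```

>>> arm_command(
  commands="4 -53 0 0 0 0 0.65; 4 -53 0 0 0 0 0.65; 4 -53 0 0 0 0 0.65; 4 -53 0 0 0 0 0.65; 4 -53 0 0 0 0 0.65; 4 -53 0 0 0 0 0.65; 4 -52 0 0 0 0 0.65; 0 0 0 0 0 0 0.65; 0 0 40 0 0 0 0.65; 0 0 0 0 0 0 0.65; 0 0 0 0 0 0 0.65",
)

```text
time: 31.58
tool_pos: [0.4432, 0.3957, 0.231]
ee_rot: [3.139, 0.001, 0.104]
wrist_force: [0.0, -0.1, 1.2]
width: 0.0613
```

Run:
```python
from look import *
s,t=show()
```

```text
s 0.81 [0.439 0.399] near top [0.428 0.4  ]
s 0.8 [ 0.591 -0.419] near top [ 0.596 -0.378]
s 0.71 [ 0.485 -0.444] near top None
s 0.56 [0.282 0.203] near top [0.28  0.202]
t 0.96 [0.28  0.202]
t 0.95 [0.428 0.4  ]
t 0.89 [ 0.596 -0.378]
t 0.87 [ 0.51  -0.394]
guard_handle 0.87 [282. 216.] [ 0.455 -0.041]
guard_handle 0.58 [303. 215.] [ 0.454 -0.039]
guard_hinge 0.81 [235. 192.] [ 0.524 -0.182]
guard_hinge 0.87 [360. 193.] [ 0.516 -0.194]
```

>>> arm_command(
  commands="-11 -4 20 0 0 -1 0.65; 0 0 35 0 0 0 0.65; 0 0 35 0 0 0 0.65; 0 0 20 0 0 0 0.65; 0 0 0 0 0 0 0.65; 0 0 0 0 0 0 0.65",
)

```text
time: 32.72
tool_pos: [0.4319, 0.4004, 0.12]
ee_rot: [3.141, -0.003, 0.124]
wrist_force: [0.2, 0.1, 0.4]
width: 0.0609
```

>>> arm_command(
  commands="0 0 20 0 0 0 0.65; 0 0 20 0 0 0 0.65; 0 0 4 0 0 0 0.65; 0 0 0 0 0 0 0.65; 0 0 0 0 0 0 0; 0 0 0 0 0 0 0; 0 0 0 0 0 0 0; 0 0 0 0 0 0 0; 0 0 0 0 0 0 0; 0 0 0 0 0 0 0",
)

```text
time: 33.98
tool_pos: [0.437, 0.4041, 0.0855]
ee_rot: [-3.133, -0.018, 0.124]
wrist_force: [0.4, -0.1, -0.5]
width: 0.0304
```

>>> arm_command(
  commands="0 0 0 0 0 0 0.6; 0 0 0 0 0 0 0.6; 0 0 0 0 0 0 0.6; -4 0 8 0 -0.8 0 0.6; 0 0 3 0 0 0 0.6; 0 0 0 0 0 0 0; 0 0 0 0 0 0 0; 0 0 0 0 0 0 0; 0 0 0 0 0 0 0; 0 0 0 0 0 0 0; 0 0 0 0 0 0 0",
)

```text
time: 35.35
tool_pos: [0.4327, 0.4035, 0.0731]
ee_rot: [-3.134, -0.002, 0.124]
wrist_force: [0.3, 0.5, -0.1]
width: 0.0308
```

>>> arm_command(
  commands="0 0 -30 0 0 0 0; 0 0 -55 0 0 0 0; 0 0 -60 0 0 0 0; 0 10 -60 0 0 0 0; -2 30 -10 0 0 0 0; -2 50 -1 0 0 0 0; -2 55 -1 0 0 0 0; -2 55 -1 0 0 0 0; -2 55 -1 0 0 0 0; -2 55 -1 0 0 0 0; -2 55 -1 0 0 0 0; -2 55 -1 0 0 0 0",
)

```text
time: 36.85
tool_pos: [0.4693, -0.0257, 0.2966]
ee_rot: [-3.136, -0.001, 0.134]
wrist_force: [1.5, -0.1, -1.3]
width: 0.0307
```

>>> arm_command(
  commands="-2 55 -1 0 0 0 0; -2 55 -1 0 0 0 0; -2 55 -1 0 0 0 0; -2 50 0 0 0 0 0; -2 30 0 0 0 0 0; 0 10 0 0 0 0 0; 0 0 0 0 0 0 0",
)

```text
time: 37.72
tool_pos: [0.4919, -0.2908, 0.2959]
ee_rot: [-3.133, 0.0, 0.128]
wrist_force: [-0.5, -0.4, -1.2]
width: 0.0308
```

>>> arm_command(
  commands="1 -3 30 0 0 0 0; 0 0 35 0 0 0 0; 0 0 25 0 0 0 0; 0 0 0 0 0 0 0; 0 0 0 0 0 0 0",
)

```text
time: 38.35
tool_pos: [0.4945, -0.2798, 0.2077]
ee_rot: [-3.135, -0.005, 0.137]
wrist_force: [-0.2, -0.5, -0.8]
width: 0.0307
```

Run:
```python
from look import *
o=robot.get_obs();print(o["tool_pos"],o["ee_rot"])
for n in("scene","top"):
    p=snapshot(n)
    for r in models.tip_of("flask0",p):
        X=onz(p,r["centre"],o["tool_pos"][2]-.073)
        if X[1]<-.1: print(n,r["conf"],X, onz(p,r["centre"],.045)[:2])
```

```text
[ 0.495 -0.28   0.208] [-3.135 -0.005  0.137]
scene 0.88 [ 0.497 -0.294  0.135] [ 0.455 -0.422]
scene 0.86 [ 0.621 -0.248  0.135] [ 0.597 -0.37 ]
scene 0.72 [ 0.547 -0.253  0.135] [ 0.512 -0.376]
scene 0.25 [ 0.619 -0.247  0.135] [ 0.594 -0.369]
top 0.74 [ 0.576 -0.324  0.135] [ 0.593 -0.356]
```

>>> arm_command(
  commands="-2 7 10 0 0 0 0; 0 0 5 0 0 0 0; 0 0 0 0 0 0 0",
)

```text
time: 38.92
tool_pos: [0.4936, -0.289, 0.1923]
ee_rot: [-3.136, -0.006, 0.135]
wrist_force: [0.4, 0.5, -1.3]
width: 0.0308
```

Run:
```python
from look import *
o=robot.get_obs();print(o["tool_pos"],o["ee_rot"],o["wrist_force"])
p=snapshot("scene")
for r in models.tip_of("flask0",p):
    X=onz(p,r["centre"],o["tool_pos"][2]-.073)
    if X[1]<-.1: print(r["conf"],X)
cv2.imwrite("pics/f.png",cv2.resize(p["img"][90:230,140:280],(700,600),interpolation=2))
```

```text
[ 0.494 -0.289  0.192] [-3.136 -0.006  0.135] [ 0.407  0.513 -1.328]
0.96 [ 0.492 -0.313  0.119]
0.61 [ 0.609 -0.258  0.119]
0.61 [ 0.541 -0.277  0.119]
```

View pics/f.png

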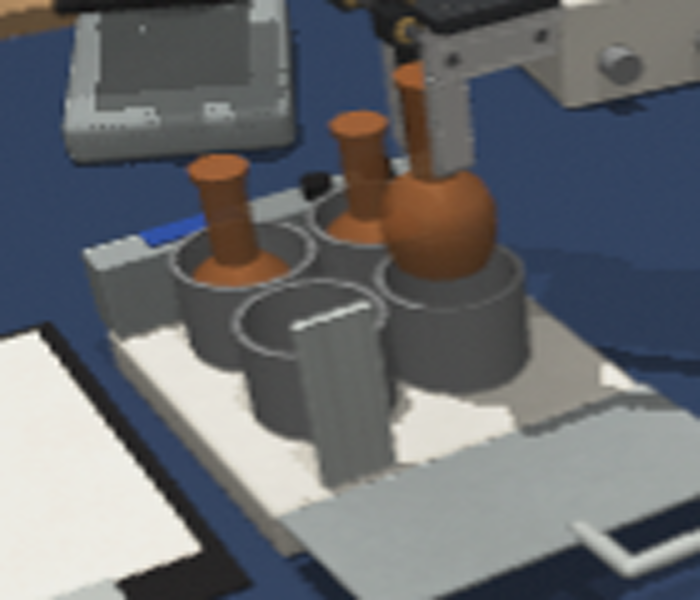

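Run:
```python
from look import *
p=snapshot("scene")
print(px(p,[(.4935,-.289,.148),(.493,-.287,.11),(.4985,-.289,.148),(.4935,-.294,.148)]))
h=cv2.cvtColor(p["img"],cv2.COLOR_BGR2HSV);m=cv2.inRange(h,(4,120,50),(18,255,255));m[:, :214]=0;m[170:]=0;m[:,250:]=0
for r in range(134,152,3):
    c=np.where(m[r])[0];print(r,c.min(),c.max())
```

```text
[[227.909 141.069]
 [229.529 152.909]
 [226.194 141.537]
 [227.24  140.163]]
134 214 236
137 214 237
140 214 237
143 214 238
146 214 237
149 219 236
```

>>> arm_command(
  commands="0 -1 20 0 0 0 0; 0 0 20 0 0 0 0; 0 0 12 0 0 0 0; 0 0 8 0 0 0 0; 0 0 0 0 0 0 0",
)

```text
time: 39.7
tool_pos: [0.4954, -0.288, 0.1335]
ee_rot: [-3.139, -0.01, 0.136]
wrist_force: [-0.6, 0.1, -1.1]
width: 0.0309
```

>>> arm_command(
  commands="-2 0 6 0 0 0 0; 0 0 4 0 0 0 0; 0 0 4 0 0 0 0; 0 0 2 0 0 0 0; 0 0 0 0 0 0 0",
)

```text
time: 40.33
tool_pos: [0.4944, -0.2889, 0.1184]
ee_rot: [3.142, -0.013, 0.136]
wrist_force: [0.3, -0.4, -1.1]
width: 0.0308
```

>>> arm_command(
  commands="0 0 2 0 0 0 0; 0 0 0 0 0 0 0.5; 0 0 0 0 0 0 0.5; 0 0 0 0 0 0 0.5; 0 0 0 0 0 0 0.5; 0 0 -20 0 0 0 0.5; 0 0 -50 0 0 0 0.5; 0 0 -50 0 0 0 0.5; 0 -30 0 0 0 0 0.34; 0 -60 0 0 0 0 0.34; 0 -60 0 0 0 0 0.34; 0 -60 0 0 0 0 0.34",
)

```text
time: 41.82
tool_pos: [0.4648, -0.0798, 0.2398]
ee_rot: [3.141, -0.015, 0.128]
wrist_force: [0.5, 0.9, -0.4]
width: 0.0319
```

>>> arm_command(
  commands="0 -34 0 0 -0.6 0 0.34; 0 0 0 0 0 0 0.34; 0 0 0 0 0 0 0.34",
)

```text
time: 42.2
tool_pos: [0.4595, -0.0423, 0.2404]
ee_rot: [3.14, -0.006, 0.134]
wrist_force: [0.1, 0.2, 0.4]
width: 0.0321
```

Run:
```python
from look import *
o=robot.get_obs();print(o["tool_pos"],o["ee_rot"])
s,t=show()
for p in(s,t):
    for r in models.tip_of("flask0",p): 
        X=onz(p,r["centre"],.045)
        if r["conf"]>.2 and X[1]<-.1: print("well",r["conf"],X)
cv2.imwrite("pics/g.png",np.hstack([cv2.resize(s["img"][100:240,140:310],(420,400)),cv2.resize(t["img"][130:250,280:460],(380,400))]))
```

```text
[ 0.46  -0.042  0.24 ] [ 3.14  -0.006  0.134]
s 0.88 [0.285 0.203] near top [0.28  0.205]
s 0.83 [ 0.494 -0.436] near top [ 0.509 -0.397]
s 0.76 [ 0.59  -0.415] near top [ 0.604 -0.377]
s 0.72 [ 0.474 -0.366] near top [ 0.509 -0.397]
s 0.62 [0.436 0.281] near top None
t 0.98 [0.28  0.205]
t 0.9 [ 0.496 -0.306]
t 0.72 [ 0.604 -0.377]
t 0.62 [ 0.509 -0.397]
guard_handle 0.82 [305. 213.] [ 0.459 -0.043]
well 0.83 [ 0.511 -0.374  0.045]
well 0.76 [ 0.602 -0.355  0.045]
well 0.72 [ 0.492 -0.308  0.045]
well 0.9 [ 0.492 -0.292  0.045]
well 0.72 [ 0.596 -0.361  0.045]
well 0.62 [ 0.504 -0.38   0.045]
```

View pics/g.png

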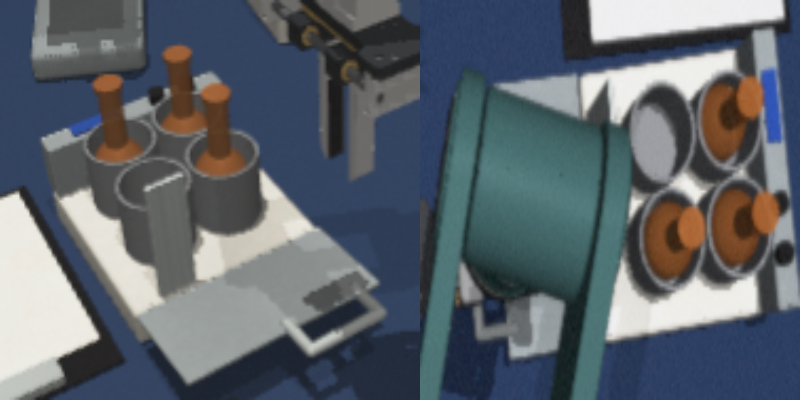

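>>> arm_command(
  commands="1.5 4.5 30 0 0 0 0.34; 0 0 40 0 0 0 0.34; 0 0 40 0 0 0 0.34; 0 0 0 0 0 0 0.34; 0 0 0 0 0 0 0.34",
)

```text
time: 43.32
tool_pos: [0.4643, -0.0475, 0.1306]
ee_rot: [3.139, -0.011, 0.132]
wrist_force: [0.5, -0.6, 0.7]
width: 0.0321
```

>>> arm_command(
  commands="-2 0 25 0 -0.5 0 0.34; 0 0 20 0 0 0 0.34; 0 0 0 0 0 0 0.34",
)

```text
time: 43.7
tool_pos: [0.4676, -0.049, 0.0922]
ee_rot: [3.134, -0.014, 0.132]
wrist_force: [0.0, 0.2, 0.6]
width: 0.032
```

>>> arm_command(
  commands="-4 -2 20 0 -0.5 0 0.34; 0 0 15 0 0 0 0.34; 0 0 8 0 0 0 0.34; 0 0 0 0 0 0 0.34; 0 0 0 0 0 0 0.34",
)

```text
time: 44.32
tool_pos: [0.4661, -0.0483, 0.05]
ee_rot: [3.132, -0.011, 0.132]
wrist_force: [0.2, -0.0, 0.7]
width: 0.0321
```

>>> arm_command(
  commands="0 0 6 0 0 0 0.34; 0 0 0 0 0 0 0; 0 0 0 0 0 0 0; 0 0 0 0 0 0 0; 0 0 0 0 0 0 0",
)

```text
time: 44.95
tool_pos: [0.4665, -0.0458, 0.0444]
ee_rot: [3.137, -0.013, 0.132]
wrist_force: [0.9, -2.0, -1.4]
width: 0.0113
```

>>> arm_command(
  commands="0 2.6 -16 0 0 0 0; 0 5.2 -19 0 0 0 0; 0 7.4 -18 0 0 0 0; 0 9.5 -17 0 0 0 0; 0 11.4 -15.7 0 0 0 0; 0 12.9 -13.8 0 0 0 0; 0 0 0 0 0 0 0",
)

```text
time: 45.82
tool_pos: [0.4729, -0.0956, 0.1472]
ee_rot: [3.141, -0.015, 0.132]
wrist_force: [0.1, 0.3, 0.2]
width: 0.0107
```

>>> arm_command(
  commands="0 15.3 -12 0 0 0 0; 0 16.7 -10 0 0 0 0; 0 17.7 -8 0 0 0 0; 0 18.6 -6 0 0 0 0; 0 15 -3 0 0 0 0; 0 0 0 0 0 0 0",
)

```text
time: 46.58
tool_pos: [0.4828, -0.1726, 0.1903]
ee_rot: [-3.125, -0.017, 0.138]
wrist_force: [2.8, -2.1, -5.3]
width: 0.0112
```

>>> arm_command(
  commands="0 12 0 0 0 0 0; 0 10 0 0 0 0 0; 0 7 0 0 0 0 0; 0 4 0 0 0 0 0; 0 0 0 0 0 0 0",
)

```text
time: 47.2
tool_pos: [0.4867, -0.2022, 0.1936]
ee_rot: [-3.12, -0.019, 0.142]
wrist_force: [0.5, 2.9, 2.8]
width: 0.0107
```

>>> arm_command(
  commands="0 5 0 0 0 0 0; 0 5 0 0 0 0 0; 0 5 0 0 0 0 0; 0 5 0 0 0 0 0",
)

```text
time: 47.7
tool_pos: [0.4869, -0.205, 0.1936]
ee_rot: [-3.083, -0.016, 0.153]
wrist_force: [-3.0, 14.9, 7.4]
width: 0.0116
```

>>> arm_command(
  commands="0 0 0 0 0 0 0.5; 0 0 0 0 0 0 0.5; 0 0 0 0 0 0 0.5; 0 0 0 0 0 0 0.5; 0 0 -50 0 0 0 0.5; 0 0 -50 -3 0 0 0.6; 0 -20 0 0 0 0 0.9; 0 0 0 0 0 0 0.9",
)

```text
time: 48.7
tool_pos: [0.4812, -0.1947, 0.2898]
ee_rot: [-3.14, -0.006, 0.148]
wrist_force: [-0.0, -0.7, -0.8]
width: 0.0729
```

Run:
```python
from fit import *
from rim import rim,W
o=robot.get_obs();print(o["tool_pos"],o["ee_rot"])
s,t=snapshot("scene"),snapshot("top")
for c in((209,250),(235,240)): print("tip",onz(s,np.array(c)/[560,420],.168))
for q,z in(("guard_handle",.202),("guard_hinge",.04),("keeper_top",.165),("clip_stand",0),("clip",.115),("clip_grip",.16)):
    for n,p in(("s",s),("t",t)):
        for r in models.tip_of(q,p)[:2]: print(q,n,round(r["conf"],2),(np.array(r["centre"])*[560,420]).round(),onz(p,r["centre"],z))
a=cv2.resize(t["img"][115:175,235:295],(400,400),interpolation=2)
b=cv2.resize(s["img"][120:230,150:280],(400,400),interpolation=2)
cv2.imwrite("pics/i.png",np.hstack([a,b]))
```

```text
[ 0.481 -0.195  0.29 ] [-3.14  -0.006  0.148]
tip [0.676 0.08  0.168]
tip [0.621 0.079 0.168]
guard_handle s 0.6 [244. 138.] [ 0.478 -0.204  0.202]
guard_handle s 0.36 [359. 330.] [0.531 0.372 0.202]
guard_handle t 0.94 [375. 201.] [ 0.48  -0.2    0.202]
guard_hinge s 0.6 [189. 169.] [ 0.598 -0.36   0.04 ]
guard_hinge s 0.59 [234. 192.] [ 0.519 -0.205  0.04 ]
keeper_top s 0.65 [280. 370.] [0.661 0.359 0.165]
keeper_top s 0.59 [204. 164.] [ 0.591 -0.198  0.165]
keeper_top t 0.55 [367. 160.] [ 0.589 -0.19   0.165]
clip_stand s 0.63 [229. 296.] [0.651 0.08  0.   ]
clip_stand t 0.9 [264. 150.] [0.645 0.073 0.   ]
clip s 0.82 [222. 264.] [0.654 0.082 0.115]
clip s 0.77 [436. 294.] [0.315 0.338 0.115]
clip t 0.97 [169. 280.] [0.278 0.305 0.115]
clip t 0.57 [261. 141.] [0.644 0.079 0.115]
clip_grip s 0.89 [444. 272.] [0.3   0.325 0.16 ]
clip_grip s 0.84 [225. 248.] [0.644 0.084 0.16 ]
clip_grip t 0.7 [165. 278.] [0.287 0.302 0.16 ]
clip_grip t 0.69 [259. 135.] [0.648 0.083 0.16 ]
```

View pics/i.png

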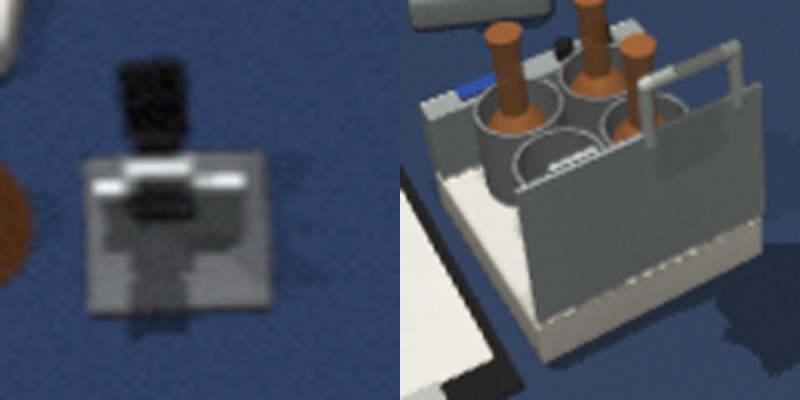

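>>> arm_command(
  commands="0 0 0 0 0 -10.5 0.95; 0 0 0 0 0 -10.5 0.95; 0 0 0 0 0 -10.5 0.95; 0 0 0 0 0 -10.5 0.95; 0 0 0 0 0 -10.5 0.95; 0 0 0 0 0 -10.5 0.95; 0 0 0 0 0 -10.5 0.95; 0 0 0 0 0 -10 0.95; 0 0 0 0 0 0 0.95; 0 0 0 0 0 0 0.95",
)

```text
time: 50.65
tool_pos: [0.4818, -0.1958, 0.2912]
ee_rot: [3.134, -0.001, 1.638]
wrist_force: [0.2, 0.4, -0.3]
width: 0.0891
```

Run:
```python
from h import *
t=snapshot("top")
sc=60/400
f=lambda c:(np.array([235,115])+(np.array(c)+.5)*sc-.5)/[560,420]
for c in((95,187),(122,187),(245,180),(220,182)): print("plate",onz(t,f(c),.095))
for c in((88,316),(270,308),(85,158),(262,152)): print("base",onz(t,f(c),.012))
print("pinrod",onz(t,f((124,170)),.118),onz(t,f((192,165)),.118))
print("tipfar",onz(t,f((120,64)),.170),onz(t,f((185,62)),.170), "near",onz(t,f((133,218)),.17),onz(t,f((193,215)),.17))
o=robot.get_obs();print(o["tool_pos"],o["ee_rot"])
```

```text
plate [0.644 0.112 0.095]
plate [0.644 0.101 0.095]
plate [0.648 0.052 0.095]
plate [0.647 0.062 0.095]
base [0.607 0.12  0.012]
base [0.613 0.041 0.012]
base [0.677 0.123 0.012]
base [0.681 0.046 0.012]
pinrod [0.645 0.099 0.118] [0.648 0.072 0.118]
tipfar [0.672 0.098 0.17 ] [0.673 0.074 0.17 ] near [0.613 0.092 0.17 ] [0.615 0.07  0.17 ]
[ 0.482 -0.196  0.291] [ 3.134 -0.001  1.638]
```

>>> arm_command(
  commands="44.5 30.5 0 0 0 0 1; 44.5 30.5 0 0 0 0 1; 44.5 30.5 0 0 0 0 1; 44.5 30.5 0 0 0 0 1; 44.5 30.5 0 0 0 0 1; 44.5 30.5 0 0 0 0 1; 0 0 0 0 0 0 1; 0 0 30 0 0 0 1; 0 0 0 0 0 0 1; 0 0 0 0 0 0 1",
)

```text
time: 51.95
tool_pos: [0.6537, 0.087, 0.2622]
ee_rot: [3.133, 0.002, 1.618]
wrist_force: [-0.2, -0.4, 0.4]
width: 0.0938
```

>>> arm_command(
  commands="-4 -7 30 0.5 0 -0.5 1; 0 0 30 0 0 0 1; 0 0 0 0 0 0 1; 0 0 0 0 0 0 1",
)

```text
time: 52.45
tool_pos: [0.6494, 0.0793, 0.2103]
ee_rot: [3.128, 0.003, 1.622]
wrist_force: [0.5, 0.2, 0.9]
width: 0.0941
```

>>> arm_command(
  commands="3.5 -3 20 0.8 0 0 1; 0 0 20 0 0 0 1; 0 0 15 0 0 0 1; 0 0 0 0 0 0 1; 0 0 0 0 0 0 1",
)

```text
time: 53.08
tool_pos: [0.6481, 0.0832, 0.1563]
ee_rot: [3.137, 0.003, 1.621]
wrist_force: [0.7, 0.7, -0.0]
width: 0.094
```

Run:
```python
from h import *
s=snapshot("scene");t=snapshot("top")
o=robot.get_obs();print(o["tool_pos"],o["ee_rot"])
cv2.imwrite("pics/j.png",np.hstack([cv2.resize(s["img"][200:320,170:290],(500,500),interpolation=2),cv2.resize(t["img"][110:170,230:290],(300,500))]))
```

```text
[0.648 0.083 0.156] [3.137 0.003 1.621]
```

View pics/j.png

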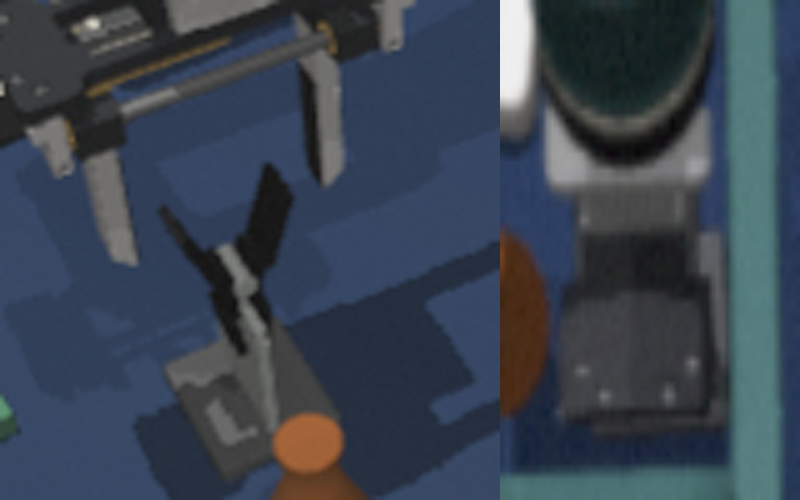

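>>> arm_command(
  commands="0 -1 12 0 0 0 1; 0 0 3 0 0 0 1; 0 0 0 0 0 0 1; 0 0 0 0 0 0 1",
)

```text
time: 53.68
tool_pos: [0.6476, 0.083, 0.1414]
ee_rot: [3.135, 0.003, 1.621]
wrist_force: [-0.3, -0.2, 0.4]
width: 0.0941
```

>>> arm_command(
  commands="0 0 0 0 0 0 0; 0 0 0 0 0 0 0; 0 0 0 0 0 0 0; 0 0 0 0 0 0 0; 0 0 0 0 0 0 0; 0 0 0 0 0 0 0; 0 0 0 0 0 0 0; 0 0 0 0 0 0 0; 0 0 0 0 0 0 0; 0 0 0 0 0 0 0",
)

```text
time: 54.92
tool_pos: [0.6475, 0.083, 0.1412]
ee_rot: [3.136, 0.003, 1.621]
wrist_force: [-0.8, 0.0, -0.8]
width: 0.0252
```

>>> arm_command(
  commands="0 0 -10 0 0 0 0; 0 0 -25 0 0 0 0; 0 0 -35 0 0 0 0; 0 0 -40 0 0 0 0; 0 0 -40 0 0 0 0; 0 0 -10 0 0 0 0; 0 0 0 0 0 0 0",
)

```text
time: 55.8
tool_pos: [0.6462, 0.0834, 0.3083]
ee_rot: [3.134, 0.003, 1.621]
wrist_force: [-0.1, 0.6, -0.7]
width: 0.0251
```

Run:
```python
from h import *
s=snapshot("scene");t=snapshot("top")
o=robot.get_obs();print(o["tool_pos"],o["ee_rot"],o["width"])
f=lambda u:np.array(u)/[560,420]
print("keeper ends top",[onz(t,f((340+a/5-.4,130+b/5-.4)),.165) for a,b in((142,120),(158,205))])
# i.png scene crop: x150+c*130/400, y120+r*110/400 ; keeper white top edge (550,165)-(597,150) => minus 400
for c,r in((150,166),(198,150)): print("keeper s",onz(s,f((150+c*.325,120+r*.275)),.165))
for c,r in((117,192),(240,146),(362,85)): print("guard top edge s",onz(s,f((150+c*.325,120+r*.275)),.165))
for n,p in(("s",s),("t",t)):
    for q,z in(("clip",o["tool_pos"][2]-.026),("keeper_top",.165)):
        for r in models.tip_of(q,p)[:3]: print(q,n,round(r["conf"],2),(np.array(r["centre"])*[560,420]).round(),onz(p,r["centre"],z))
```

```text
[0.646 0.083 0.307] [3.137 0.003 1.621] 0.02531276099649031
keeper ends top [array([ 0.604, -0.193,  0.165]), array([ 0.561, -0.201,  0.165])]
keeper s [ 0.605 -0.196  0.165]
keeper s [ 0.565 -0.195  0.165]
guard top edge s [ 0.638 -0.18   0.165]
guard top edge s [ 0.533 -0.184  0.165]
guard top edge s [ 0.413 -0.206  0.165]
clip s 0.75 [221. 208.] [0.646 0.098 0.281]
clip s 0.65 [434. 293.] [0.436 0.406 0.281]
clip s 0.53 [360. 328.] [0.564 0.406 0.281]
keeper_top s 0.43 [243. 137.] [ 0.458 -0.264  0.165]
clip t 0.87 [171. 281.] [0.293 0.258 0.281]
clip t 0.46 [230. 148.] [0.584 0.14  0.281]
keeper_top t 0.62 [185. 154.] [0.594 0.265 0.165]
keeper_top t 0.51 [367. 161.] [ 0.585 -0.192  0.165]
keeper_top t 0.34 [423. 199.] [ 0.492 -0.332  0.165]
```

>>> arm_command(
  commands="0 0 0 0 0 5 0; 0 0 0 0 0 8.9 0; 0 0 0 0 0 8.9 0; 0 0 0 0 0 8.9 0; 0 0 0 0 0 8.9 0; 0 0 0 0 0 8.9 0; 0 0 0 0 0 8.9 0; 0 0 0 0 0 8.9 0; 0 0 0 0 0 8.9 0; 0 0 0 0 0 8.9 0; 0 0 0 0 0 0 0; 0 0 0 0 0 0 0",
)

```text
time: 57.6
tool_pos: [0.6424, 0.0832, 0.2918]
ee_rot: [3.14, 0.021, 0.09]
wrist_force: [-0.1, -0.1, -1.4]
width: 0.0253
```

>>> arm_command(
  commands="-6 15 0 0 0.6 -1 0; -12 33 0 0 0 -1.1 0; -12 36 0 0 0 0 0; -12 40 0 0 0 0 0; -12 40 0 0 0 0 0; -12 40 0 0 0 0 0; -12 35 0 0 0 0 0; -10 20 0 0 0 0 0; -4 8 0 0 0 0 0; 0 0 0 0 0 0 0; 0 0 0 0 0 0 0",
)

```text
time: 58.98
tool_pos: [0.5847, -0.1996, 0.2902]
ee_rot: [-3.14, 0.013, 0.15]
wrist_force: [-0.2, 0.0, -1.2]
width: 0.0256
```

>>> arm_command(
  commands="1 -6 14 0 0.5 1.2 0; 0 0 12 0 0 0 0; 0 0 0 0 0 0 0; 0 0 0 0 0 0 0",
)

```text
time: 59.48
tool_pos: [0.5858, -0.1904, 0.264]
ee_rot: [-3.141, 0.003, 0.135]
wrist_force: [-0.7, 0.2, -0.4]
width: 0.0248
```

Run:
```python
from h import *
s=snapshot("scene");t=snapshot("top")
o=robot.get_obs();print(o["tool_pos"],o["ee_rot"])
cv2.imwrite("pics/k.png",np.hstack([cv2.resize(s["img"][100:200,155:255],(550,550),interpolation=2),cv2.resize(t["img"][120:200,340:390],(250,550),interpolation=2)]))
P=o["tool_pos"]
print(px(s,[P-[0,0,.0],P-[0,0,.026],P-[0,0,.076],[.585,-.1935,.165]]))
```

```text
[ 0.586 -0.191  0.264] [-3.141  0.003  0.134]
[[201.8   129.907]
 [203.234 139.462]
 [205.858 156.906]
 [206.914 163.843]]
```

View pics/k.png

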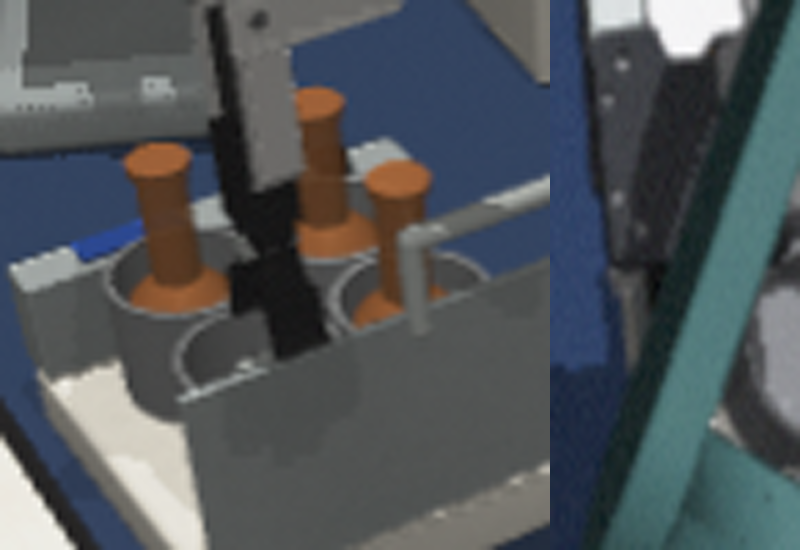

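>>> arm_command(
  commands="0 2.5 12 0 0 0 0; 0 0 12 0 0 0 0; 0 0 0 0 0 0 0; 0 0 0 0 0 0 0",
)

```text
time: 60.08
tool_pos: [0.586, -0.1937, 0.2381]
ee_rot: [-3.141, 0.003, 0.134]
wrist_force: [0.4, -0.3, -0.4]
width: 0.025
```

>>> arm_command(
  commands="0 0 12 0 0 0 0; 0 0 10 0 0 0 0; 0 0 7 0 0 0 0; 0 0 0 0 0 0 0; 0 0 0 0 0 0 0",
)

```text
time: 60.7
tool_pos: [0.5858, -0.1936, 0.2069]
ee_rot: [-3.141, 0.003, 0.134]
wrist_force: [0.3, -0.6, -0.5]
width: 0.0253
```

>>> arm_command(
  commands="0 0 0 0 0 0 0.4; 0 0 0 0 0 0 0.6; 0 0 0 0 0 0 0.8; 0 0 0 0 0 0 1; 0 0 0 0 0 0 1; 0 0 0 0 0 0 1; 0 0 0 0 0 0 1; 0 0 0 0 0 0 1",
)

```text
time: 61.7
tool_pos: [0.5866, -0.1941, 0.2091]
ee_rot: [3.14, -0.0, 0.134]
wrist_force: [-0.1, -0.2, -0.3]
width: 0.0936
```

>>> arm_command(
  commands="0 0 -15 0 0 0 1; 0 0 -30 0 0 0 1; 0 0 -50 0 0 0 1; 0 0 -50 0 0 0 1; -40 0 0 0 0 0 1; -50 0 0 0 0 0 1; -50 0 0 0 0 0 1; -50 0 0 0 0 0 1; 0 0 0 0 0 0 1; 0 0 0 0 0 0 1",
)

```text
time: 62.95
tool_pos: [0.3953, -0.2205, 0.3689]
ee_rot: [3.13, -0.011, 0.135]
wrist_force: [-0.2, 0.0, -0.1]
width: 0.0939
```

Run:
```python
from h import *
s=snapshot("scene");t=snapshot("top")
o=robot.get_obs();print(o["tool_pos"],o["wrist_force"],o["time"])
cv2.imwrite("pics/l.png",np.hstack([cv2.resize(s["img"][100:220,140:290],(450,480),interpolation=2),cv2.resize(t["img"][120:250,340:460],(350,480),interpolation=2)]))
for n,p in(("s",s),("t",t)):
    for r in models.tip_of("clip",p)[:3]: print("clip",n,round(r["conf"],2),onz(p,r["centre"],.181))
    for r in models.tip_of("guard_handle",p)[:1]: print("handle",n,onz(p,r["centre"],.202))
    for r in models.tip_of("flask0",p)[:6]: print("fl",n,round(r["conf"],2),onz(p,r["centre"],.045))
```

```text
[ 0.396 -0.22   0.369] [-0.221 -0.567  0.088] 63.05
clip s 0.74 [ 0.59  -0.194  0.181]
clip s 0.63 [0.364 0.364 0.181]
handle s [ 0.478 -0.199  0.202]
fl s 0.86 [0.319 0.233 0.045]
fl s 0.74 [ 0.497 -0.397  0.045]
fl s 0.73 [ 0.546 -0.263  0.045]
fl s 0.71 [ 0.591 -0.367  0.045]
clip t 0.96 [0.289 0.289 0.181]
clip t 0.83 [ 0.586 -0.192  0.181]
handle t [ 0.481 -0.206  0.202]
fl t 0.98 [0.287 0.199 0.045]
fl t 0.93 [ 0.508 -0.377  0.045]
fl t 0.59 [ 0.592 -0.359  0.045]
fl t 0.59 [ 0.491 -0.285  0.045]
```

View pics/l.png

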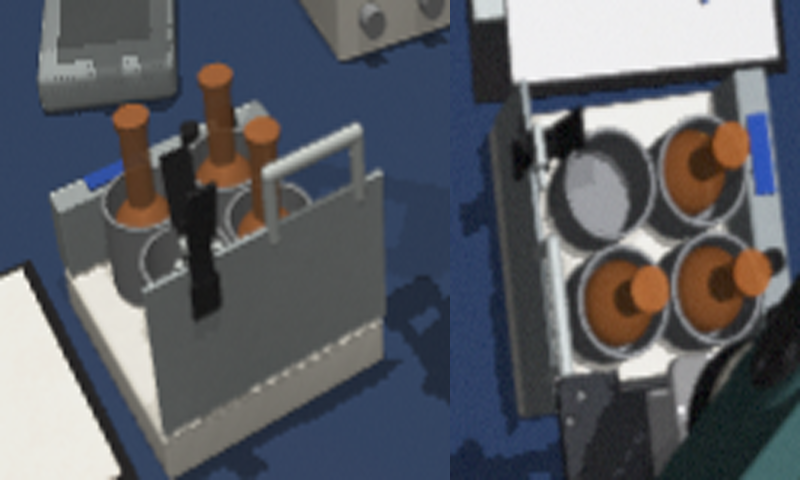

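```bash
python3 -c "
from bench import robot
print(robot.close_job())"
```

```text
the job is handed in; nothing more can be done
None
```

I finished the job and handed it in at about 63 s of the 210 s allowed; no verdict was reported.

- **Guard:** I folded it fully down (about 1.46 rad by the arc of the handle). After loading I folded it back up and pressed it against its stop with about 15 N.
- **Flasks:** Three round flasks were on the bench. Each went down to the floor of its own well, and the last pictures show all three upright. The top view puts each within about 6 mm of its well centre.
- **Clip:** The smaller clip, the one on the stand, now sits over guard and keeper together. Its pin measures (0.586–0.590, −0.193), against an estimated target of (0.585, −0.1935). The robot is well clear of everything.

**Checks that disagreed or were not made:**
- The scene-camera network put two flask positions 2 to 6 cm off in the last check. The top view and the pictures showed them seated, so I went by those.
- The fingers read 31 mm on the flask necks where 26 mm was expected. They may have been holding near the lip, but the flasks lifted and released cleanly.
- The clip was carried with the interface's fixed half grip force (30 N) instead of the advised 40 N. It did not appear to slip.
- I could not read the clip's jaw angle or its force on the keeper directly.
- I did not measure the bystanders' positions again at the end; nothing I saw suggested they had moved.

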